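Set the end clamp on a jointed workpiece

ROBOT

A 6-joint arm with a two-finger parallel gripper is mounted at the origin on the work surface. World frame = base frame: x ahead of the robot, y to its left, z up, the work surface at z = 0. Lengths are in mm, angles in rad, forces in N, time in s.
With the tool pointing down it reaches from about 350 to 975 mm from the base axis. Payload 7.1 kg.
Tool frame: the origin (TCP) lies on the centre line of the jaws, within the pads' length; the fingertips stand 8 mm ahead of it and the grasp point (between the pads) lies 11 mm behind it; z points along the fingers, x is the direction in which the jaws open and shut, and the axes are right-handed (so a half turn about z gives the same grasp; the last joint's range is limited). The gripper opens to 88 mm and grips with 3 to 60 N. Pads are 20 mm wide; open, the fingers measure 115 mm over their backs; the gripper's body (75 mm by 178 mm) begins 61 mm behind the grasp point.
Start: joints at [-1.363, 0.423, 1.63, -0, 1.089, -0.019], TCP at [140.557, -608.973, 230.675] pointing down, gripper open.
Joint ranges: [-3, 3], [-0.9, 2.11], [0.09, 2.58], [-1.31, 4.45], [0.11, 2.69], [-2.54, 2.54]. Speed limits (rad/s): [2.39, 2.39, 3.01, 3.14, 3.14, 3.14].

INTERFACE

Orientations are given as a rotation vector (axis times angle).
In Python, from workcell import ctrl gives the robot as it stands.
- The arm moves only by the shell command python3 -m handwheel 'ROWS'. ROWS is JSON, a list of rows, each a list of 3 entries, a list of its own where there are three numbers: the turn, a rotation vector about the tool's x, y, z in rad, then the shift along the tool's x, y, z in mm, then the opening, from 0 (shut) to 1 (fully open). In form: [[[ax, ay, az], [tx, ty, tz], jaw], ...]. A call has exactly 10 rows; each row shifts and turns the pose as measured when the row begins, along the tool's axes as they then stand; what a row does not reach is not made up. A row lasts 1/12 s, in which the tool goes at most 41.7 mm and 7.16 degrees, less where a joint would pass 70% of its speed; a pose out of reach is approached as far as the arm can. A call with a gripper value outside its range is refused whole. The fingers move at their own pace and stop on an object; the grip force is fixed at half the most. Time passes only in rows, so rows that do not move let the fingers close, or fill a call up. It gives the time, the measured TCP pose, the force and the opening at its end, in the units of the state.
- ctrl.get_obs(): the state, without advancing time (a new reading comes with each control period).
- ctrl.get_image(name): name is "scene" or "side" or "wrist"; returns a dict with "pixels" (384x512x3 uint8, red, green, blue), "camera_matrix" (3x3 intrinsics, pixels), "rvec" (rotation vector, rad) and "tvec" (3), from world to camera coordinates, as OpenCV has them. Camera axes: x right, y down, z forward; pixel columns grow to the right and rows downward; lengths in mm; the calibration is good to about 2 mm. A picture is of the moment at which its call begins. There is no depth.
- ctrl.close_job(): hands the job in, once; it reports no verdict.
Trained networks look in a picture, given as the dict that the camera call returned (one of the last four; its "shot" number tells which), for a name from the list of things; names that differ only in an ending like _2 or _b are one class to them, and where a whole thing is asked for, a point or a joint stands for the part that bears it (a point fixed in the world has none). Each returns a list of dicts, best first, with "score" (0 to 1); they miss things now and then, are a little off and sometimes report something else, mostly with a low value. They report only what shows in the picture. A call takes as long as a camera call.
- ctrl.look_for(picture, query): "position" ([x, y, z] in mm, in the coordinates of the camera as it stood for that picture, good to about 4 mm: the middle of the surface that is visible of it).
- ctrl.spot_point(picture, query): "position" ([x, y, z] in mm, in the coordinates of the camera as it stood for that picture, good to about 4 mm: a listed point, or the origin of a listed thing).
The state is a dict: "t": time; "qpos": joint angles; "qvel": joint speeds; "joint_torque": joint torques, N m; "ee_pos": TCP position; "orientation": TCP orientation; "ft_force": force on the tool from outside, world axes, zero at the start; "moment": the same for the moment, N m; "width": finger opening in mm.
Only numpy, scipy, OpenCV 4.12 (cv2) and the standard library are available. Lean on these libraries where they do the work, as an engineer would, in place of code of your own. Each camera call takes 0.05 s, during which the arm holds its last target.

TASK

Lay the mortised workpiece lengthwise on the jig's narrow raised rail, flat and squarely between the end stop and the clamp jaw, and let go of it. Then screw the knurled nut down (clockwise from above) until it bottoms out, and back it off a quarter turn so that the workpiece still has a little play. Finish while still gripping the nut, holding it still at that setting; leave the other things on the bench alone.

Things in the scene. Friction and masses are not known exactly. Their poses are not given: they have to be found in the camera images.
- workpiece: Loose light wood block, 110 long (own x) x 44 wide (y) x 40 high, about 100 g, flat on the bench. The last 25 mm at +x are a full-width tenon only 18 mm high (11 to 29 mm up); a 28 x 14 mm mortise goes down through it 9 mm to -x of the middle. Origin: middle of length and width, on the underside. Grip it across its width near the middle; either way round on the rail will do.
- jig: Fixed jig on a plywood base 120 (own x) x 300 (own y) x 18 mm; origin mid-base, on the bench; z up. Along its own y, mm: wooden end stop (60 wide, top 75 above the bench), face at y = -105, its upper 15 mm sloping back; rail 26 wide, top 45 above the bench; jaw; grey clamp housing (58 wide, y 38 to 130, top 75) with the upright 14 mm stud (top 131) and knurled nut at x 0, y 87.
- seat (a point): Point on the jig: middle of the rail's width, on its top face (45 mm above the bench), 55 mm from the end stop's face, where the origin of a workpiece touching the stop would be. Axes as the jig's (own y along the rail, towards jaw and nut).
- nut: Round brass knurled nut, 39 mm diameter, 30 high, on a steel collar (24 diameter, 12 high) on the stud. Origin: on the stud's axis, at the collar's underside: 75 mm above the bench when bottomed, 1.6 mm higher per radian unscrewed; the nut is 12 to 42 mm above it. Its axes do not turn with the nut. Grip it from above, any way round; a dark mark on top shows its turn.
- thread (a joint): Turn of the nut, rad: 0 = bottomed out (hard stop), growing as it is unscrewed (counter-clockwise from above), up to 4.6. Starts 2.4 to 3.8 unscrewed. Clockwise from above screws it down, 10 mm a turn. Slight friction (about 0.05 N m); stays where it is left.
- plane: Bystander: small wooden hand plane, 150 x 44 mm and about 70 high, standing on the far part of the bench. Leave alone.
- chisel: Bystander: wood chisel about 270 mm long, lying flat. Leave alone.
- offcut: Bystander: stepped wooden offcut 90 x 60 x 60 mm. Leave alone.
- jaw: Steel clamp jaw, 50 wide (own x), 18 thick (own y), 28 high, driven by the nut; its face slopes back over the upper 15 mm. Origin: middle of the lower edge of its workpiece face, 49 mm above the bench. Gap from end stop to jaw: 114 mm when the nut is bottomed, plus 1.6 mm for each radian it is unscrewed. Axes as the jig's.

How it is judged (in metres and radians):
On the way, in this order (a step that is already met when the one before it is completed fails the run):
1. the workpiece lies on the rail between stop and jaw, let go (z of workpiece in the frame of seat between -0.004 and 0.004 m and x of workpiece in the frame of seat between -0.009 and 0.009 m and y of workpiece in the frame of seat between -0.003 and 0.012 m and angle between workpiece's own z axis and vertical below 0.06 rad and angle between the x axis of workpiece and the y axis of seat, either way round below 0.15 rad and contact force between the fingers and workpiece below 0.1 N and linear speed of workpiece below 0.03 m/s), for 0.2 s.
2. the nut is bottomed out, with the workpiece on the rail (z of workpiece in the frame of seat between -0.004 and 0.004 m and x of workpiece in the frame of seat between -0.009 and 0.009 m and y of workpiece in the frame of seat between -0.003 and 0.012 m and angle between workpiece's own z axis and vertical below 0.06 rad and angle between the x axis of workpiece and the y axis of seat, either way round below 0.15 rad and value of joint thread below 0.08 rad), for 0.1 s.
At the end, for the whole second after the job is handed in: Nut, once bottomed (within 0.08 rad), is backed off 1.17-1.97 rad, still and gripped (over 3 N). Workpiece at rest, untouched, on the rail: height within 4 mm, 9 mm of the centre line, -3 to +12 mm along from the seat point, tilt under 0.06, square within 0.15 rad. Bystanders moved under 20 mm (all of step 1 and contact force between the arm and workpiece below 0.1 N and value of joint thread between 1.17 and 1.97 rad and velocity of joint thread between -0.1 and 0.1 rad/s and contact force between the fingers and nut above 3 N); the arm keeps its last pose, push and grip.
It fails at once if a bystander is moved by more than 20 mm (distance of any of plane, chisel, offcut from where it was at the start of the episode above 0.02 m).
It also fails if it takes over 72 s, if anything falls off the work surface, if the arm or the gripper's body presses on something with over 40 N, if the wrist force passes 120 N, or if a joint passes its speed limit or range.

## Working session

There is one attempt and no reset: what is moved stays moved. The work goes in short steps, Python scripts to look and compute and a shell command to move; the robot and the scene stay as the last step left them, time stands still between calls to the robot, and variables do not carry over. Pictures are saved under pics/ and viewed, and the job is handed in when it is done.

```bash
ls -la; mkdir -p pics
cat > h.py <<'E'
import numpy as np, cv2
from scipy.spatial.transform import Rotation as R
from workcell import ctrl
def snap(cam,fn=None):
    p=ctrl.get_image(cam)
    if fn: cv2.imwrite('pics/'+fn,cv2.cvtColor(p['pixels'],cv2.COLOR_RGB2BGR))
    return p
def RT(p):
    return R.from_rotvec(np.ravel(p['rvec'])).as_matrix(), np.ravel(p['tvec']).astype(float)
def c2w(p,x):
    r,t=RT(p); return r.T@(np.asarray(x)-t)
def w2p(p,x):
    return cv2.projectPoints(np.array(x,float).reshape(-1,1,3),np.ravel(p['rvec']).astype(float),np.ravel(p['tvec']).astype(float),np.array(p['camera_matrix']),None)[0].reshape(-1,2)
def pix(p,uv,z):
    r,t=RT(p); K=np.array(p['camera_matrix']); d=r.T@np.linalg.solve(K,[uv[0],uv[1],1]); c=-r.T@t
    return c+d*(z-c[2])/d[2]
def ask(p,q,f='spot_point',n=2):
    for e in getattr(ctrl,f)(p,q)[:n]:
        w=c2w(p,e['position']); print(f,q,round(e['score'],2),np.round(w,1),np.round(w2p(p,w)[0]))
E
python3 - <<'E'
from h import *
o=ctrl.get_obs(); print(o)
for c in ['scene','side']:
    p=snap(c,c+'0.png'); print(c)
    for q in ['workpiece','jig','seat','nut','jaw','plane','chisel','offcut']: ask(p,q)
E
```

```text
total 12
drwxr-xr-x  3 agent agent 4096 Dec  7 14:39 .
drwxr-xr-x 23 root  root  4096 Dec  7 14:39 ..
drwxr-xr-x  2 agent agent 4096 Dec  7 14:39 pics
{'t': 0.0, 'qpos': array([-1.36298298e+00,  4.23819943e-01,  1.63068663e+00, -3.04174916e-06,
        1.08858543e+00, -1.89971087e-02]), 'qvel': array([-3.51980722e-05, -4.26372642e-04,  9.07916053e-04,  1.58322338e-04,
       -7.41557796e-04,  1.47188851e-03]), 'joint_torque': array([-3.72312516e-04, -5.44634628e+01, -2.73666251e+01,  6.44262764e-02,
        2.27873161e-02, -1.37520647e-04]), 'ee_pos': array([ 140.45902104, -608.4591736 ,  229.91605539]), 'orientation': array([-2.45781032e+00,  1.95519300e+00,  1.81708016e-03]), 'ft_force': array([-0.5418941 ,  1.01196153,  0.69231725]), 'moment': array([-0.02500704,  0.00074908, -0.00903098]), 'width': 87.85840839289637}
scene
spot_point workpiece 0.98 [ 458.8 -259.1   -3. ] [196. 150.]
spot_point jig 0.61 [591.6  91.3  -2.7] [269. 224.]
spot_point seat 0.91 [571.7  47.5  43.4] [259. 200.]
spot_point nut 0.76 [629.1 167.5  78.1] [289. 224.]
spot_point jaw 0.45 [598.2 104.2  49.8] [272. 213.]
spot_point plane 0.75 [761.7  39.2   2.9] [211. 257.]
spot_point chisel 0.98 [ 722.  -321.3    1.3] [118. 189.]
spot_point offcut 0.87 [483.1 394.1  -0.5] [398. 248.]
side
spot_point workpiece 0.62 [ 456.1 -258.2   -2.1] [353. 188.]
spot_point jig 0.77 [5.918e+02 9.650e+01 3.000e-01] [243. 226.]
spot_point seat 0.73 [575.   43.4  45.8] [261. 205.]
spot_point seat 0.62 [ 5.938e+02  9.620e+01 -2.000e-01] [242. 225.]
spot_point nut 0.61 [621.1 170.6  80.8] [213. 209.]
spot_point nut 0.55 [594.3 105.3  47.7] [240. 212.]
spot_point jaw 0.7 [598.4 105.9  48.6] [238. 211.]
spot_point plane 0.78 [765.7  37.1  -2.7] [211. 193.]
spot_point chisel 0.73 [ 722.9 -316.4   -4.5] [291. 156.]
spot_point offcut 0.9 [483.1 397.1  -1.2] [181. 329.]
```

Run:
```python
import cv2
for c in ['scene','side']:
    i=cv2.imread(f'pics/{c}0.png'); cv2.imwrite(f'pics/{c}0b.png',cv2.resize(i,(800,600),interpolation=cv2.INTER_CUBIC))
```

```text
(no output)
```

View pics/scene0b.png

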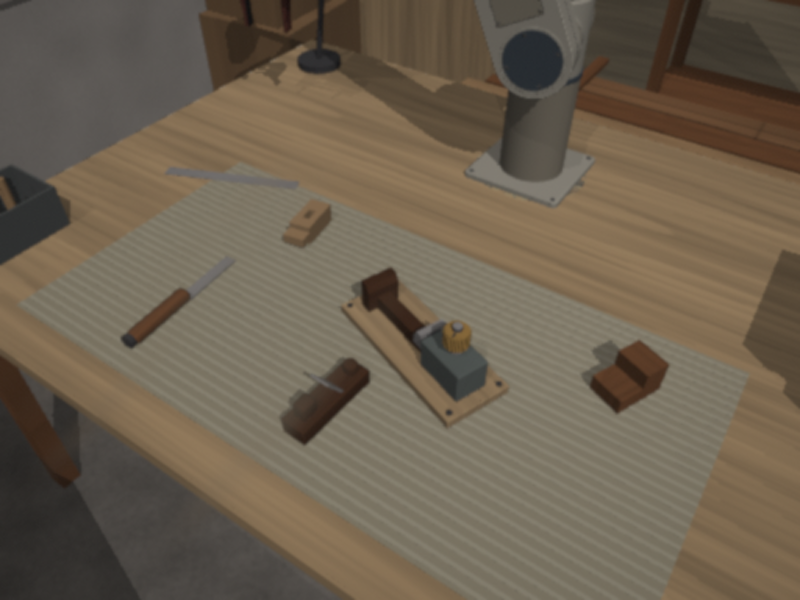

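View pics/side0b.png

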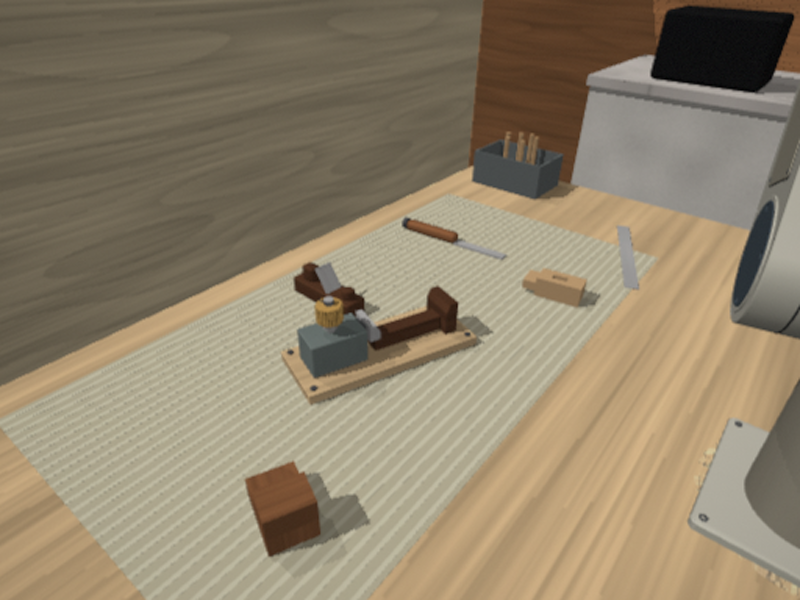

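The scene picture shows the workpiece near (307,222), the jig from (345,310) to (500,390), and the nut at (457,335), all at 800x600. The networks agree with it. Next I'll work out the tool axes and the wrist camera mount.

```bash
cat >> h.py <<'E'
def tool():
    o=ctrl.get_obs(); return R.from_rotvec(o['orientation']).as_matrix(), np.array(o['ee_pos']),o
def go(target,xdir_deg=None):
    """print tool-frame shift and turn to get to target xyz with tool down, tool x at world yaw xdir (mod 180)"""
    M,e,o=tool()
    print('t',round(o['t'],2),'tcp',np.round(e,1),'tilt',np.round(M[:,2],3),'xyaw',round(np.degrees(np.arctan2(M[1,0],M[0,0])),2),'q',np.round(o['qpos'],2),'w',round(o['width'],1),'F',np.round(o['ft_force'],1))
    d=np.asarray(target)-e
    print('tool shift',np.round(M.T@d,1))
    if xdir_deg is not None:
        a=np.radians(xdir_deg); X=np.array([np.cos(a),np.sin(a),0])
        if X@M[:,0]<0: X=-X
        Z=np.array([0,0,-1.]); T=np.stack([X,np.cross(Z,X),Z],1)
        print('turn rv tool',np.round(R.from_matrix(M.T@T).as_rotvec(),4),'shift after turn',np.round(T.T@d,1))
E
python3 - <<'E'
from h import *
M,e,o=tool(); print(np.round(M,3))
p=snap('wrist','w0.png'); r,t=RT(p); c=-r.T@t; print('cam',c,'rel tool',M.T@(c-e), 'cam z',r[2], np.round(r@M,3))
print(p['camera_matrix'])
p=snap('scene')
# jig corners from 800 pic
s=512/800
for z,n,uv in [(18,'c1',(343,308)),(18,'c2',(449,420)),(18,'c3',(507,388)),(131,'studtop',(457,326))]:
    print(n,np.round(pix(p,(uv[0]*s,uv[1]*s),z),1))
go([457,-259,200],None)
E
```

```text
[[ 0.225 -0.974  0.   ]
 [-0.974 -0.225  0.   ]
 [-0.    -0.    -1.   ]]
cam [ 212.21638967 -593.41896376  385.73847726] rel tool [   0.95943534  -73.32643869 -155.05760809] cam z [-0.26231356 -0.06158431 -0.96301556] [[ 1.    -0.    -0.001]
 [-0.     0.963 -0.269]
 [ 0.001  0.269  0.963]]
[[301.5994221    0.         252.81333949]
 [  0.         301.5994221  187.84795459]
 [  0.           0.           1.        ]]
c1 [601.1 -59.1  18. ]
c2 [699.5 210.2  18. ]
c3 [599.2 252.4  18. ]
studtop [627.3 173.1 131. ]
t 1.0 tcp [ 140.5 -609.   230.7] tilt [ 0.  0. -1.] xyaw -77.01 q [-1.36  0.42  1.63  0.    1.09 -0.02] w 87.6 F [-0.  -0.6 -0.5]
tool shift [-269.9 -387.    30.7]
```

View pics/w0.png

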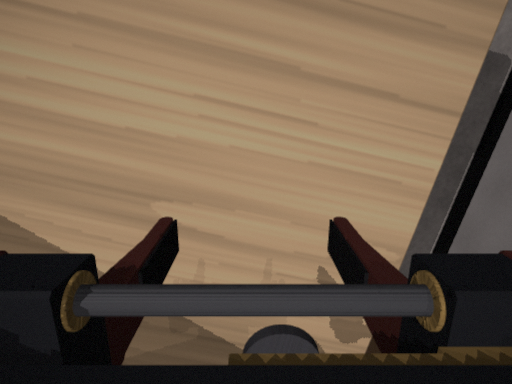

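The wrist view looks forward in tool +y over the fingers, and so far only bare bench is in it. I'll move towards the workpiece.

```bash
python3 -m handwheel '[[[0,0,0],[-22,-34,0],1],[[0,0,0],[-22,-34,0],1],[[0,0,0],[-22,-34,0],1],[[0,0,0],[-22,-34,0],1],[[0,0,0],[-22,-34,0],1],[[0,0,0],[-22,-34,0],1],[[0,0,0],[-22,-34,0],1],[[0,0,0],[-22,-34,0],1],[[0,0,0],[-22,-34,0],1],[[0,0,0],[-22,-34,0],1]]'
python3 - <<'E'
from h import *
p=snap('scene')
go([457,-259,230])
E
```

```text
t: 1.83
ee_pos: [427.1, -316.1, 230.7]
orientation: [2.442, -1.97, 0.009]
ft_force: [0.7, -1.6, 0.0]
width: 87.7
t 1.88 tcp [ 431.5 -311.8  230.9] tilt [ 0.004 -0.005 -1.   ] xyaw -77.6 q [-0.65  0.28  1.84 -0.    1.01  0.71] w 88.0 F [2.6 2.5 0. ]
tool shift [-46.1 -36.3   0.7]
```

```bash
python3 -m handwheel '[[[0,0,0],[-12,-20,0],1],[[0,0,0],[-12,-20,0],1],[[0,0,0],[-12,-20,0],1],[[0,0,0],[-10,-16,0],1],[[0,0,0],[0,0,0],1],[[0,0,0],[0,0,0],1],[[0,0,0],[0,0,0],1],[[0,0,0],[0,0,0],1],[[0,0,0],[0,0,0],1],[[0,0,0],[0,0,0],1]]'
python3 - <<'E'
from h import *
p=snap('wrist','w1.png'); ask(p,'workpiece'); ask(p,'workpiece','look_for')
go([457,-259,230])
E
```

```text
t: 2.72
ee_pos: [499.0, -246.2, 231.4]
orientation: [2.454, -1.959, 0.012]
ft_force: [-0.0, -0.5, 0.1]
width: 87.9
spot_point workpiece 0.94 [ 454.8 -258.3    0.9] [252. 197.]
look_for workpiece 0.89 [ 461.7 -259.6   38.3] [255. 201.]
t 2.87 tcp [ 499.3 -246.   231.4] tilt [ 0.005 -0.006 -1.   ] xyaw -77.17 q [-0.48  0.32  1.79 -0.    1.03  0.87] w 87.7 F [ 0.  -0.6 -0.9]
tool shift [ 3.3 44.1  1.3]
```

View pics/w1.png

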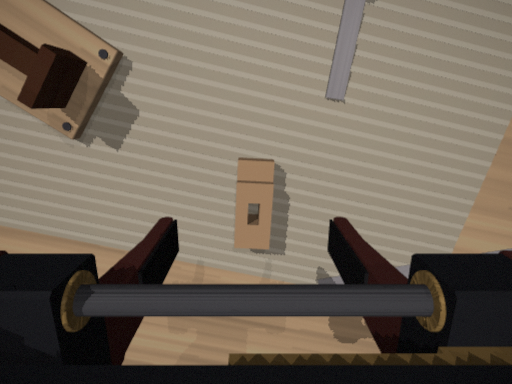

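The picture shows the workpiece upright at columns 235–275, rows 158–250, with the tenon end at the top and the mortise at (253,214). It is nearly aligned with tool y. I'll refine this.

Run:
```python
from h import *
p=snap('wrist','w2.png'); i=cv2.imread('pics/w2.png')
c=i[140:270,200:310]; cv2.imwrite('pics/w2z.png',cv2.resize(c,None,fx=4.6,fy=4.6,interpolation=cv2.INTER_CUBIC))
M,e,o=tool(); cy=np.degrees(np.arctan2(-M[1,1],-M[0,1])); print('dir of -y tool',cy)
```

```text
dir of -y tool 12.842450787745829
```

View pics/w2z.png

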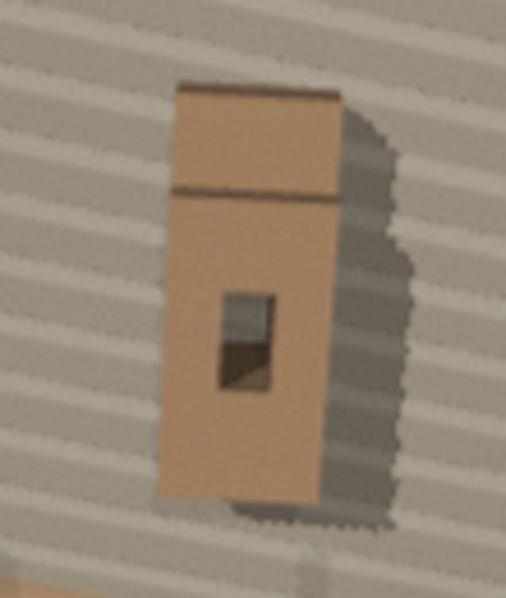

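Run:
```python
from h import *
p=snap('wrist')
P=[pix(p,(200+u/4.6,140+v/4.6),40) for u,v in [(172,197),(340,203),(320,502),(158,497)]]
T=[pix(p,(200+u/4.6,140+v/4.6),29) for u,v in [(178,95),(340,100)]]
print(np.round(P,1),np.round(T,1))
A,B,C,D=P
f=(A+B)/2;b=(C+D)/2; d=f-b; print('len',np.linalg.norm(d),'w',np.linalg.norm(A-B),np.linalg.norm(C-D),'yaw',np.degrees(np.arctan2(d[1],d[0])))
w=B-A;print('cross yaw',np.degrees(np.arctan2(w[1],w[0]))+90)
for x,y in((A,D),(B,C)):print(np.degrees(np.arctan2((x-y)[1],(x-y)[0])))
u=d/np.linalg.norm(d); print('origin',b+55*u)
g=b+55*u
yaw=np.degrees(np.arctan2(d[1],d[0]))
go([g[0],g[1],60],yaw+90)
```

```text
[[ 479.6 -234.3   40. ]
 [ 487.6 -277.    40. ]
 [ 404.  -292.1   40. ]
 [ 395.7 -248.3   40. ]] [[ 504.  -230.2   29. ]
 [ 512.  -271.8   29. ]]
len 85.05517403492898 w 43.430154119355514 44.50292233016756 yaw 9.843683613817545
cross yaw 10.61347791686228
9.482735432923828
10.20488514297041
origin [ 454.03282442 -260.79681635   40.        ]
t 2.97 tcp [ 499.5 -245.7  231.4] tilt [ 0.005 -0.006 -1.   ] xyaw -77.15 q [-0.48  0.32  1.79 -0.    1.03  0.87] w 88.2 F [-0.4 -0.1  0.4]
tool shift [  3.4  48.3 171.3]
turn rv tool [-0.0039 -0.0069  0.0525] shift after turn [  7.1  47.3 171.4]
```

Measured at the top face: length 85.1 (85 expected), width 43–44.5, yaw 9.9°, origin (454,-261). Turn, shift and descend partway.

```bash
python3 -m handwheel '[[[-0.004,-0.007,0.052],[0,0,0],1],[[0,0,0],[2,15,35],1],[[0,0,0],[2,15,35],1],[[0,0,0],[2,10,35],1],[[0,0,0],[1,10,35],1],[[0,0,0],[0,0,20],1],[[0,0,0],[0,0,0],1],[[0,0,0],[0,0,0],1],[[0,0,0],[0,0,0],1],[[0,0,0],[0,0,0],1]]'
python3 - <<'E'
from h import *
u=np.array([np.cos(np.radians(9.9)),np.sin(np.radians(9.9))]); g=np.array([454.0,-260.8])-3*u
go([g[0],g[1],15],99.9)
p=snap('wrist','w3.png'); ask(p,'workpiece')
E
```

```text
t: 3.8
ee_pos: [455.0, -264.6, 70.9]
orientation: [-2.4, 2.023, -0.018]
ft_force: [-0.5, -0.6, -0.6]
width: 87.8
t 3.8 tcp [ 455.  -264.6   70.9] tilt [ 0.011 -0.005 -1.   ] xyaw -80.25 q [-0.55  0.52  1.95  0.    0.66  0.85] w 87.8 F [-0.5 -0.6 -0.6]
tool shift [-4.3  3.9 55.8]
turn rv tool [-0.0096 -0.0069 -0.0025] shift after turn [-3.9  3.4 55.9]
```

View pics/w3.png

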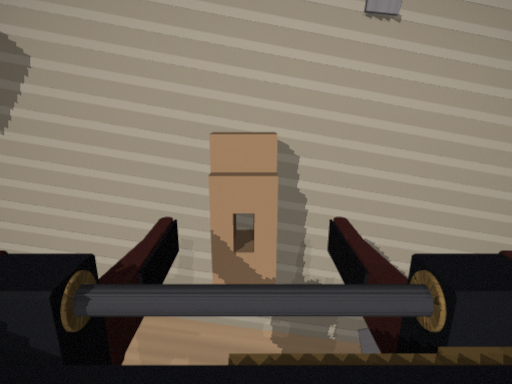

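The workpiece lies square between the fingers, at columns 210–278, just left of centre. I'll correct by x −4, y +3.5 and descend.

```bash
python3 -m handwheel '[[[-0.010,-0.007,-0.002],[-4,3.5,0],1],[[0,0,0],[0,0,20],1],[[0,0,0],[0,0,20],1],[[0,0,0],[0,0,10],1],[[0,0,0],[0,0,5],1],[[0,0,0],[0,0,0],1],[[0,0,0],[0,0,0],1],[[0,0,0],[0,0,0],1],[[0,0,0],[0,0,0],1],[[0,0,0],[0,0,0],1]]'
python3 - <<'E'
from h import *
u=np.array([np.cos(np.radians(9.9)),np.sin(np.radians(9.9))]); g=np.array([454.0,-260.8])-3*u
go([g[0],g[1],15],99.9)
E
```

```text
t: 4.73
ee_pos: [456.7, -263.4, 22.8]
orientation: [-2.405, 2.018, -0.02]
ft_force: [-0.6, 0.6, 0.8]
width: 87.8
t 4.73 tcp [ 456.7 -263.4   22.8] tilt [ 0.011 -0.007 -1.   ] xyaw -80.01 q [-0.55  0.61  1.95 -0.    0.56  0.85] w 87.8 F [-0.6  0.6  0.8]
tool shift [-3.1  5.3  7.7]
turn rv tool [-0.0094 -0.0089  0.0017] shift after turn [-3.   5.2  7.8]
```

```bash
python3 -m handwheel '[[[-0.010,-0.009,0.002],[-3,5,5],1],[[0,0,0],[0,0,0],1],[[0,0,0],[0,0,0],1],[[-0.004,-0.004,0],[-1,1,2],1],[[0,0,0],[0,0,0],1],[[0,0,0],[0,0,0],1],[[0,0,0],[0,0,0],1],[[0,0,0],[0,0,0],1],[[0,0,0],[0,0,0],1],[[0,0,0],[0,0,0],1]]'
python3 - <<'E'
from h import *
u=np.array([np.cos(np.radians(9.9)),np.sin(np.radians(9.9))]); g=np.array([454.0,-260.8])-3*u
go([g[0],g[1],15],99.9)
E
```

```text
t: 5.57
ee_pos: [449.9, -260.6, 16.0]
orientation: [2.403, -2.022, -0.01]
ft_force: [0.1, 0.8, -0.0]
width: 87.7
t 5.57 tcp [ 449.9 -260.6   16. ] tilt [-0.006  0.004 -1.   ] xyaw -80.14 q [-0.55  0.62  1.96  0.    0.57  0.85] w 87.7 F [ 0.1  0.8 -0. ]
tool shift [ 0.9 -1.   1. ]
turn rv tool [ 0.0049  0.0045 -0.0007] shift after turn [ 0.9 -1.   1. ]
```

```bash
python3 -m handwheel '[[[0.005,0.0045,0],[0,-1,0],1],[[0,0,0],[0,0,0],1],[[0,0,0],[0,0,0],0],[[0,0,0],[0,0,0],0],[[0,0,0],[0,0,0],0],[[0,0,0],[0,0,0],0],[[0,0,0],[0,0,0],0],[[0,0,0],[0,0,0],0],[[0,0,0],[0,0,0],0],[[0,0,0],[0,0,0],0]]'
python3 - <<'E'
from h import *
go([454,-260.8,15],99.9)
E
```

```text
t: 6.4
ee_pos: [451.1, -260.4, 16.1]
orientation: [-2.404, 2.022, -0.002]
ft_force: [-0.6, 0.0, 0.4]
width: 43.8
t 6.4 tcp [ 451.1 -260.4   16.1] tilt [ 0.001 -0.    -1.   ] xyaw -80.14 q [-0.55  0.62  1.96  0.    0.56  0.85] w 43.8 F [-0.6  0.   0.4]
tool shift [ 0.9 -2.8  1.1]
turn rv tool [-0.0008 -0.0006 -0.0007] shift after turn [ 0.9 -2.8  1.1]
```

Gripped, with the opening at 43.8 mm. Lift and turn towards the jig's yaw.

```bash
python3 -m handwheel '[[[0,0,0],[0,0,-25],0],[[0,0,0],[0,0,-25],0],[[0,0,-0.115],[0,0,-25],0],[[0,0,-0.115],[0,0,-25],0],[[0,0,-0.115],[0,0,-25],0],[[0,0,-0.115],[0,0,-25],0],[[0,0,-0.115],[0,0,-25],0],[[0,0,-0.115],[0,0,-15],0],[[0,0,-0.115],[0,0,0],0],[[0,0,-0.115],[0,0,0],0]]'
python3 - <<'E'
from h import *
j=np.array([591.8,94]); a=np.radians(69.5); y=np.array([np.cos(a),np.sin(a)])
s=j-50*y; print(s)
go([s[0],s[1],200],69.5-90)
E
```

```text
t: 7.23
ee_pos: [448.4, -258.9, 212.8]
orientation: [-3.064, 0.683, 0.01]
ft_force: [-0.6, 0.2, -1.1]
width: 43.7
[574.28963094  47.16639054]
t 7.23 tcp [ 448.4 -258.9  212.8] tilt [-0.006  0.003 -1.   ] xyaw -25.14 q [-0.55  0.29  1.88  0.    0.98 -0.11] w 43.7 F [-0.6  0.2 -1.1]
tool shift [ -16.  -330.6   13.1]
turn rv tool [-0.001   0.0065 -0.081 ] shift after turn [  10.7 -330.8   12.8]
```

```bash
python3 -m handwheel '[[[0,0.006,-0.081],[0,-33,0],0],[[0,0,0],[1,-33,0],0],[[0,0,0],[1,-33,0],0],[[0,0,0],[1,-33,0],0],[[0,0,0],[1,-33,0],0],[[0,0,0],[1,-33,0],0],[[0,0,0],[1,-33,0],0],[[0,0,0],[1,-33,0],0],[[0,0,0],[1,-33,0],0],[[0,0,0],[1,-20,0],0]]'
python3 - <<'E'
from h import *
p=snap('wrist','w4.png')
for q in ['jig','seat','nut','jaw']: ask(p,q)
go([574,47,200],69.5-90)
E
```

```text
t: 8.07
ee_pos: [569.8, 43.1, 212.5]
orientation: [3.091, -0.556, -0.0]
ft_force: [0.2, 0.6, -2.0]
width: 44.2
spot_point jig 0.69 [594.3  90.   -1.7] [258. 120.]
spot_point nut 0.82 [620.3 172.   79.9] [255.  24.]
spot_point jaw 0.73 [594.7 101.9  49. ] [255. 112.]
spot_point jaw 0.43 [593.1  87.9   0.6] [258. 123.]
t 8.32 tcp [568.5  39.8 212.3] tilt [-0.002 -0.002 -1.   ] xyaw -20.44 q [ 0.05  0.37  1.77 -0.    1.01  0.41] w 43.8 F [-0.  -0.1 -2.1]
tool shift [ 2.6 -8.7 12.3]
turn rv tool [0.0026 0.0007 0.001 ] shift after turn [ 2.6 -8.7 12.3]
```

View pics/w4.png

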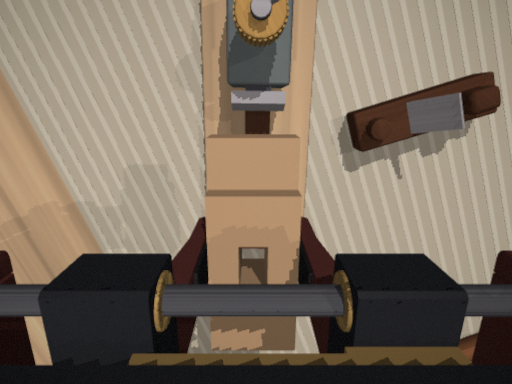

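Run:
```python
from h import *
p=snap('wrist','w5.png'); i=cv2.imread('pics/w5.png')
c=i[0:150,190:330]; cv2.imwrite('pics/w5z.png',cv2.resize(c,None,fx=4,fy=4,interpolation=cv2.INTER_CUBIC))
go([574,47,200],69.5-90)
print(ctrl.get_obs()['ft_force'])
```

```text
t 8.37 tcp [568.5  39.4 212.4] tilt [-0.001 -0.002 -1.   ] xyaw -20.5 q [ 0.05  0.37  1.77 -0.    1.01  0.41] w 44.1 F [ 0.3 -0.3 -1.9]
tool shift [ 2.5 -9.1 12.4]
turn rv tool [0.0025 0.0006 0.0001] shift after turn [ 2.5 -9.  12.4]
[ 0.34102732 -0.30758629 -1.85461205]
```

View pics/w5z.png

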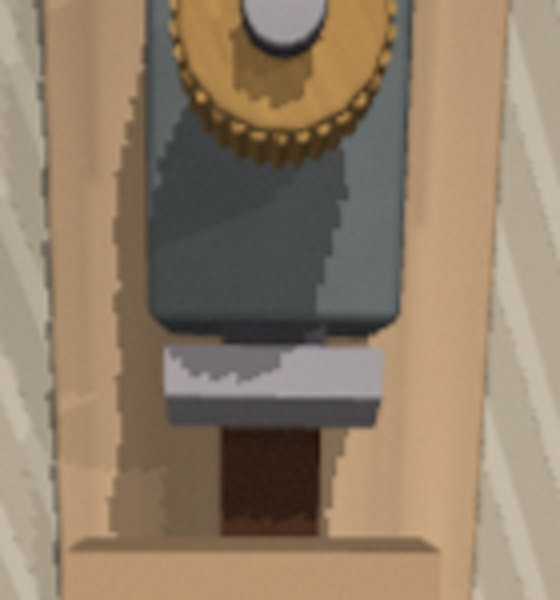

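Run:
```python
from h import *
p=snap('wrist')
f=lambda u,v,z: pix(p,(190+u/4,v/4),z)[:2]
def line(n,a,b,z):
    A=f(*a,z);B=f(*b,z); d=A-B; print(n,np.round(A,1),np.round(B,1),'yaw',round(np.degrees(np.arctan2(d[1],d[0])),2)); return A,B
bl=line('baseL',(43,50),(61,540),18); br=line('baseR',(508,50),(474,510),18)
rl=line('railL',(222,430),(221,530),45); rr=line('railR',(323,430),(319,530),45)
hl=line('houL',(146,50),(149,300),75); hr=line('houR',(412,50),(398,300),75)
jb=line('jawback',(383,348),(164,348),77); jf=line('jawtopfront',(381,398),(165,398),77); 
h=(f(155,325,75)+f(398,325,75))/2
print('housing front mid',h)
print('stud top',f(285,10,131))
for yaw in (69,69.5,70,70.5):
    a=np.radians(yaw); X=np.array([np.sin(a),-np.cos(a)]);Y=np.array([np.cos(a),np.sin(a)])
    print(yaw,[round(float(np.dot(q[0]+q[1],X)/2),1) for q in (bl,br,rl,rr,hl,hr,jb)], 'stud x',round(f(285,10,131)@X,1),'y: housfront',round(h@Y,1),'jawback',round((jb[0]@Y+jb[1]@Y)/2,1),'jawtf',round((jf[0]@Y+jf[1]@Y)/2,1),'stud',round(f(285,10,131)@Y,1))
```

```text
baseL [575.3 210.2] [530.8  93.1] yaw 69.17
baseR [687.9 168.2] [644.2  59.7] yaw 68.09
railL [585.6 105.6] [576.2  81.8] yaw 68.54
railR [610.   96.5] [600.5  72.8] yaw 68.07
houL [599.3 185.7] [581.  138.3] yaw 68.91
houR [653.2 165.6] [634.1 118.5] yaw 68.0
jawback [627.4 109.8] [580.5 127.4] yaw -20.49
jawtopfront [623.4  99.6] [576.7 117.1] yaw -20.49
housing front mid [606.35448114 123.13110485]
stud top [623.20475254 168.12835267]
69 [462.0, 581.0, 508.7, 534.7, 492.9, 550.0, 521.3] stud x 521.6 y: housfront 332.3 jawback 327.2 jawtf 316.2 stud 380.3
69.5 [464.9, 584.0, 511.3, 537.3, 496.0, 553.1, 524.1] stud x 524.9 y: housfront 327.7 jawback 322.6 jawtf 311.6 stud 375.7
70 [467.8, 586.9, 513.8, 539.8, 499.1, 556.2, 526.9] stud x 528.1 y: housfront 323.1 jawback 318.0 jawtf 307.0 stud 371.1
70.5 [470.7, 589.8, 516.3, 542.3, 502.2, 559.3, 529.7] stud x 531.3 y: housfront 318.5 jawback 313.4 jawtf 302.4 stud 366.5
```

```bash
cat >> h.py <<'E'
YAW=69.0
def jigpts(ox,oy,yaw=YAW):
    a=np.radians(yaw); X=np.array([np.sin(a),-np.cos(a)]);Y=np.array([np.cos(a),np.sin(a)])
    def f(x,y,z):
        q=X*(ox+x)+Y*(oy+y); return [q[0],q[1],z]
    return f
def overlay(p,i,f,s=3,crop=None):
    i=cv2.resize(i,None,fx=s,fy=s,interpolation=cv2.INTER_CUBIC)
    def poly(pts,col):
        q=(w2p(p,pts)*s+ (s-1)/2).round().astype(int); cv2.polylines(i,[q],False,col,1)
    b=lambda x0,x1,y0,y1,z:[f(x0,y0,z),f(x1,y0,z),f(x1,y1,z),f(x0,y1,z),f(x0,y0,z)]
    poly(b(-60,60,-150,150,18),(0,255,0)); poly(b(-13,13,-105,20,45),(0,0,255)); poly(b(-29,29,38,130,75),(255,0,0))
    poly([f(-30,-105,45),f(-30,-105,60)],(0,255,255));poly([f(30,-105,45),f(30,-105,60),f(-30,-105,60)],(0,255,255))
    t=np.linspace(0,6.3,30); poly([f(7*np.cos(k),87+7*np.sin(k),131) for k in t],(255,0,255))
    if crop: 
        x0,y0,x1,y1=[int(c*s) for c in crop]; i=i[y0:y1,x0:x1]
    return i
E
python3 - <<'E'
from h import *
f=jigpts(521.5,294.5)
print('origin',f(0,0,0),'seat',f(0,-50,45),'nut',f(0,87,80))
for c,cr in (('scene',(210,160,340,280)),('side',(170,170,320,270))):
    p=snap(c); i=cv2.imread(f'pics/{c}0.png'); o=overlay(p,i,f,5,cr); print(o.shape); cv2.imwrite(f'pics/ov_{c}.png',o)
p=snap('wrist','w6.png'); cv2.imwrite('pics/ov_w.png',overlay(p,cv2.imread('pics/w6.png'),f,3,(150,0,400,195)))
E
```

```text
origin [np.float64(592.4015535593817), np.float64(88.05054991555178), 0] seat [np.float64(574.4831560821167), np.float64(41.371528590691696), 45] nut [np.float64(623.5795651698228), np.float64(169.27204702080834), 80]
(600, 650, 3)
(500, 750, 3)
```

View pics/ov_scene.png

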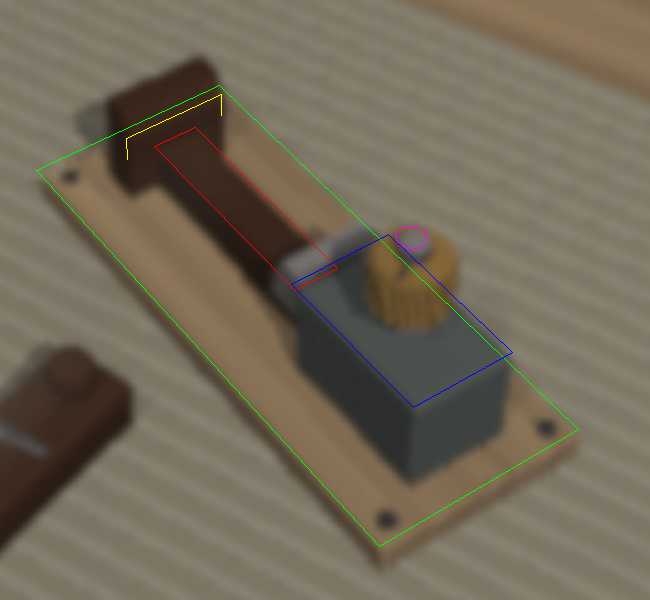

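View pics/ov_side.png

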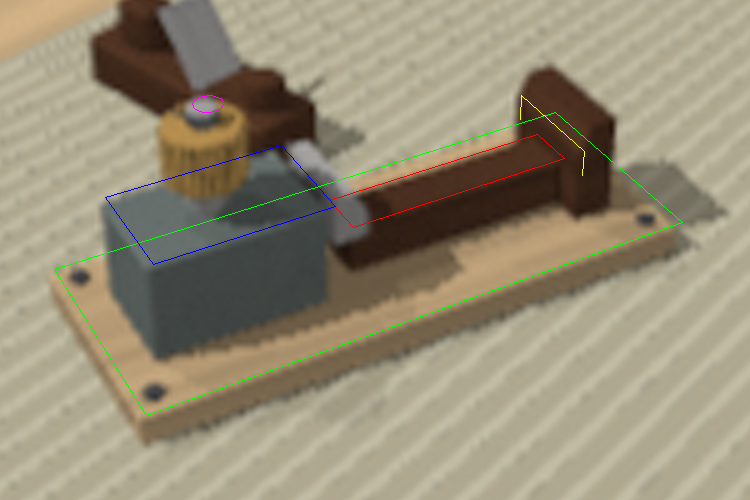

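View pics/ov_w.png

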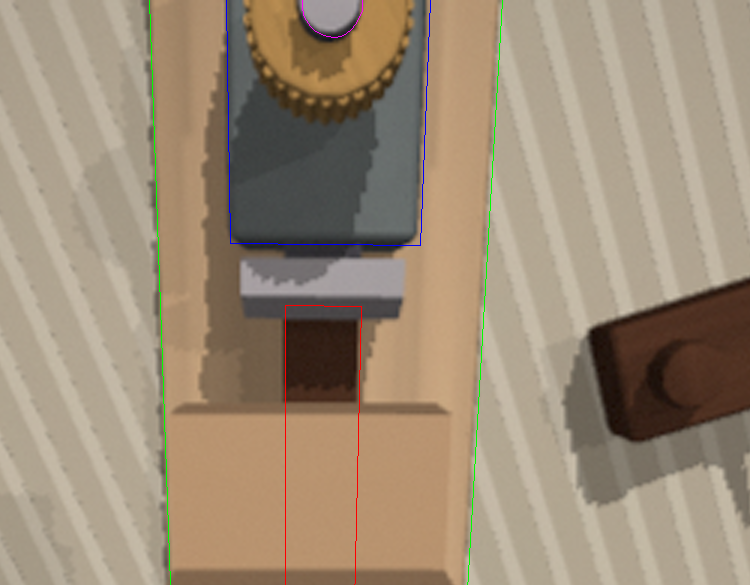

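The wrist overlay fits the base, rail, housing and stud within about 1 px. The scene and side overlays agree within about 2 mm. Next I move to the placing point at (575.4, 43.8), first with the TCP at z 100.

Run:
```python
from h import *
go([575.4,43.8,100],-21)
```

```text
t 8.57 tcp [569.   39.3 212.8] tilt [-0.    -0.002 -1.   ] xyaw -20.55 q [ 0.05  0.37  1.77 -0.    1.01  0.41] w 43.7 F [ 1.  -0.1 -1.7]
tool shift [  4.4  -6.7 112.8]
turn rv tool [ 0.0019 -0.0002  0.0079] shift after turn [  4.4  -6.5 112.8]
```

```bash
python3 -m handwheel '[[[0.002,0,0.008],[4.4,-6.5,0],0],[[0,0,0],[0,0,20],0],[[0,0,0],[0,0,20],0],[[0,0,0],[0,0,20],0],[[0,0,0],[0,0,20],0],[[0,0,0],[0,0,20],0],[[0,0,0],[0,0,10],0],[[0,0,0],[0,0,0],0],[[0,0,0],[0,0,0],0],[[0,0,0],[0,0,0],0]]'
python3 - <<'E'
from h import *
go([575.4,43.8,100],-21)
E
```

```text
t: 9.4
ee_pos: [582.4, 41.8, 102.1]
orientation: [-3.083, 0.588, -0.015]
ft_force: [1.3, 0.6, -0.8]
width: 43.5
t 9.4 tcp [582.4  41.8 102.1] tilt [ 0.01   0.001 -1.   ] xyaw -21.61 q [0.05 0.53 1.81 0.   0.79 0.43] w 43.5 F [ 1.3  0.6 -0.8]
tool shift [-7.3  0.8  2. ]
turn rv tool [-0.005  -0.0087 -0.0106] shift after turn [-7.3  0.7  2.1]
```

```bash
python3 -m handwheel '[[[-0.005,-0.008,-0.010],[-6.5,0.5,2],0],[[0,0,0],[0,0,0],0],[[0,0,0],[0,0,0],0],[[0,0,0],[0,0,0],0],[[0,0,0],[0,0,0],0],[[0,0,0],[0,0,0],0],[[0,0,0],[0,0,0],0],[[0,0,0],[0,0,0],0],[[0,0,0],[0,0,0],0],[[0,0,0],[0,0,0],0]]'
python3 - <<'E'
from h import *
go([575.4,43.8,61],-21)
f=jigpts(521.5,295)
p=snap('wrist','w7.png'); cv2.imwrite('pics/ov_w7.png',overlay(p,cv2.imread('pics/w7.png'),f,2,(100,0,450,300)))
p=snap('scene','s7.png'); cv2.imwrite('pics/ov_s7.png',overlay(p,cv2.imread('pics/s7.png'),f,5,(210,140,340,260)))
p=snap('side','d7.png'); cv2.imwrite('pics/ov_d7.png',overlay(p,cv2.imread('pics/d7.png'),f,5,(170,150,320,260)))
E
```

```text
t: 10.23
ee_pos: [578.8, 44.2, 105.0]
orientation: [-3.087, 0.572, -0.012]
ft_force: [0.0, -1.2, -1.4]
width: 44.1
t 10.23 tcp [578.8  44.2 105. ] tilt [ 0.008  0.    -1.   ] xyaw -20.99 q [ 0.06  0.53  1.81 -0.    0.79  0.42] w 44.1 F [ 0.  -1.2 -1.4]
tool shift [-3.3  1.7 43.9]
turn rv tool [-0.003  -0.0075  0.0002] shift after turn [-3.   1.6 44. ]
```

View pics/ov_w7.png

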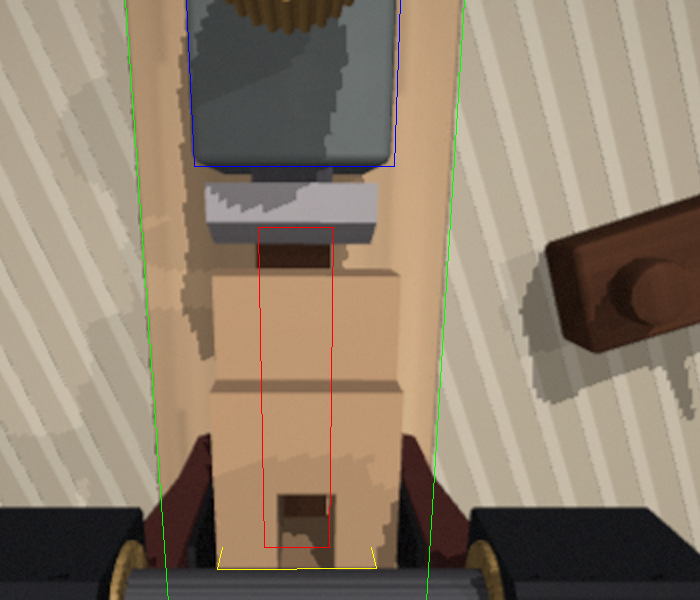

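View pics/ov_d7.png

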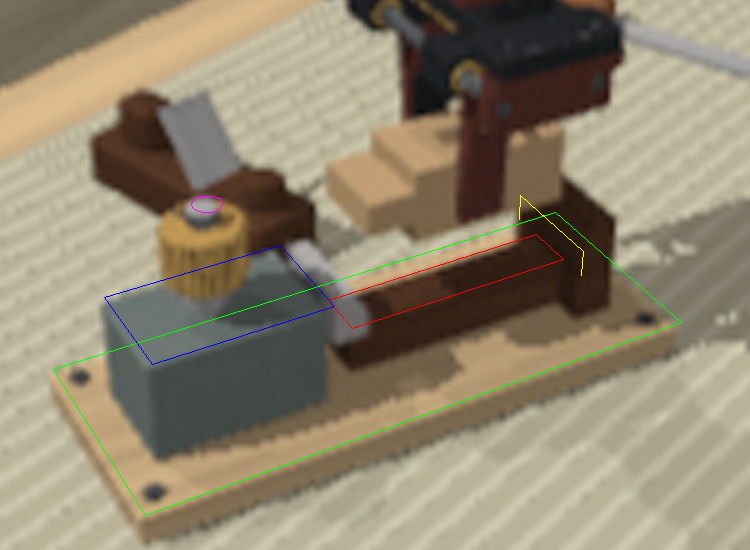

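View pics/ov_s7.png

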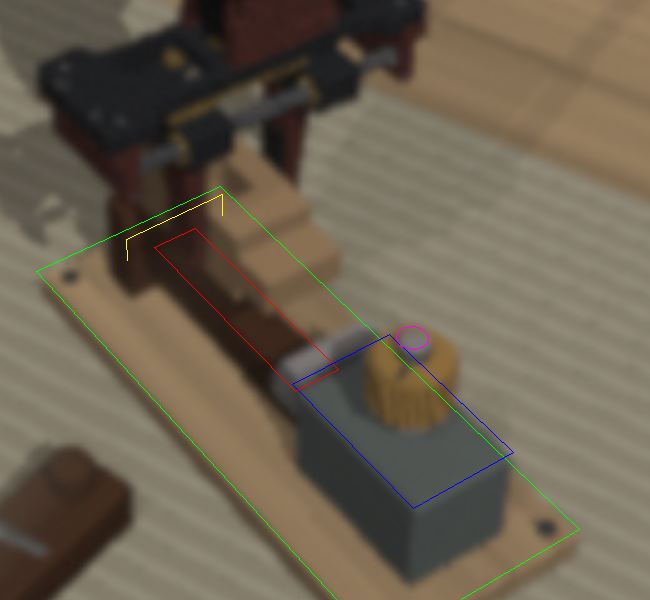

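Wrist: the model rail matches the real rail at columns 257–333, and the workpiece is about 3 mm to the right of centre. I'll correct the offset and tilt, then come down slowly with settling rows.

```bash
python3 -m handwheel '[[[-0.003,-0.008,0],[-3,1.6,0],0],[[0,0,0],[0,0,0],0],[[0,0,0],[0,0,9],0],[[0,0,0],[0,0,9],0],[[0,0,0],[0,0,9],0],[[0,0,0],[0,0,4],0],[[0,0,0],[0,0,0],0],[[0,0,0],[0,0,0],0],[[0,0,0],[0,0,0],0],[[0,0,0],[0,0,0],0]]'
python3 - <<'E'
from h import *
go([575.4,43.8,61],-21)
E
```

```text
t: 11.22
ee_pos: [573.9, 43.7, 68.8]
orientation: [3.088, -0.572, -0.007]
ft_force: [0.3, 0.8, -1.5]
width: 43.7
t 11.22 tcp [573.9  43.7  68.8] tilt [-0.004 -0.    -1.   ] xyaw -20.99 q [0.06 0.58 1.83 0.   0.74 0.42] w 43.7 F [ 0.3  0.8 -1.5]
tool shift [ 1.4 -0.7  7.8]
turn rv tool [0.0016 0.0042 0.0001] shift after turn [ 1.4 -0.7  7.8]
```

```bash
python3 -m handwheel '[[[0.0016,0.004,0],[1.4,-0.5,0],0],[[0,0,0],[0,0,0],0],[[0,0,0],[0,0,2],0],[[0,0,0],[0,0,2],0],[[0,0,0],[0,0,1],0],[[0,0,0],[0,0,0],0],[[0,0,0],[0,0,0],0],[[0,0,0],[0,0,0],0],[[0,0,0],[0,0,0],0],[[0,0,0],[0,0,0],0]]'
python3 - <<'E'
from h import *
go([575.4,43.8,61],-21)
f=jigpts(521.5,295)
p=snap('wrist','w8.png'); cv2.imwrite('pics/ov_w8.png',overlay(p,cv2.imread('pics/w8.png'),f,2,(100,0,450,300)))
p=snap('side','d8.png'); cv2.imwrite('pics/ov_d8.png',overlay(p,cv2.imread('pics/d8.png'),f,5,(170,150,320,260)))
E
```

```text
t: 12.05
ee_pos: [576.6, 43.7, 64.6]
orientation: [-3.088, 0.572, -0.005]
ft_force: [-0.7, -0.0, -1.1]
width: 43.8
t 12.05 tcp [576.6  43.7  64.6] tilt [ 0.003  0.    -1.   ] xyaw -20.99 q [0.06 0.59 1.83 0.   0.72 0.42] w 43.8 F [-0.7 -0.  -1.1]
tool shift [-1.1  0.3  3.6]
turn rv tool [-0.0013 -0.0027  0.0002] shift after turn [-1.1  0.3  3.6]
```

View pics/ov_w8.png

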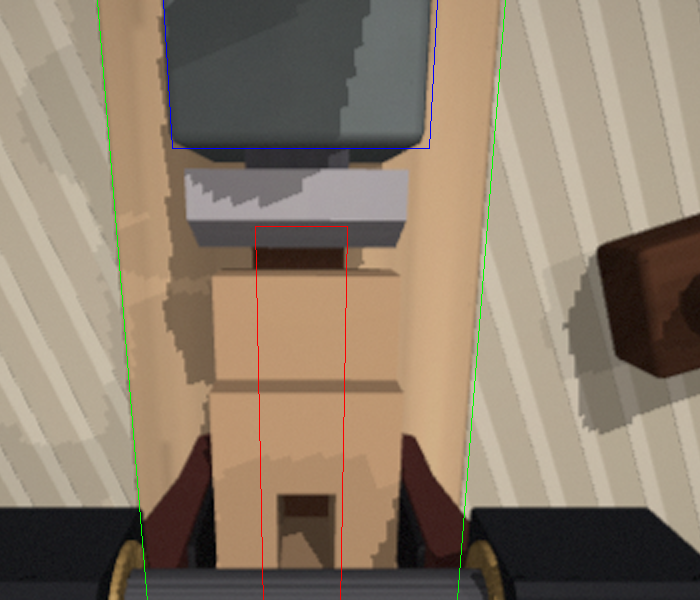

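View pics/ov_d8.png

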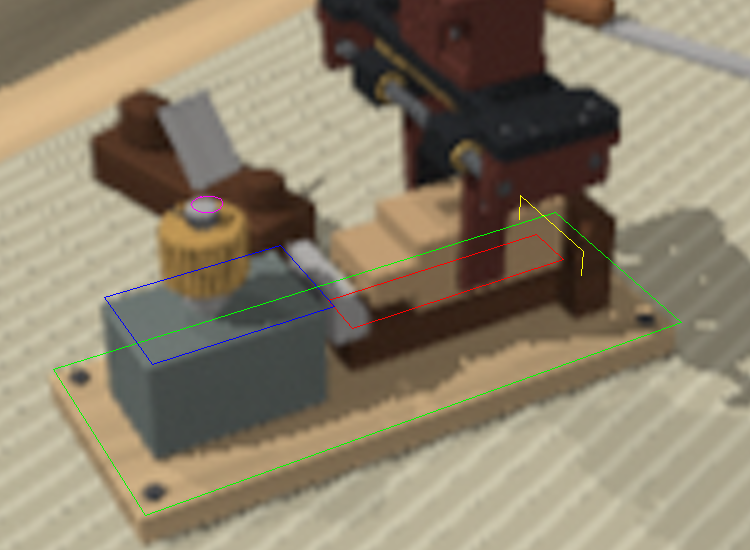

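Run:
```python
from h import *
p=snap('wrist')
a=np.radians(69); X=np.array([np.sin(a),-np.cos(a)]);Y=np.array([np.cos(a),np.sin(a)])
for n,u,v,z in [('jawlow',300,247,49),('jawlowz62',300,222,62),('ten low',300,268.5,59.6),('ten up',300,275,77.6),('step top',300,391,88.6),('jawback',300,169,77)]:
    q=pix(p,(100+u/2,v/2),z)[:2]; print(n,round(q@Y-295,1))
for n,u,v,z in [('tenL',213,276,77.6),('tenR',400,276,77.6),('bodyL',211,392,88.6),('bodyR',402,392,88.6),('railL',253,255,45),('railR',345,255,45)]:
    q=pix(p,(100+u/2,v/2),z)[:2]; print(n,round(q@X,1))
```

```text
jawlow 14.3
jawlowz62 21.4
ten low 9.5
ten up 9.7
step top -15.3
jawback 33.2
tenL 501.1
tenR 544.9
bodyL 501.2
bodyR 544.7
railL 507.9
railR 534.1
```

The workpiece sits at seat +4.6 mm along, about 2 mm off the rail centre line, with about 4.7 mm left to the jaw. I'll correct that and lower onto the rail.

```bash
python3 -m handwheel '[[[-0.001,-0.002,0],[-1.6,0,0],0],[[0,0,0],[0,0,0],0],[[0,0,0],[0,0,1.5],0],[[0,0,0],[0,0,1.5],0],[[0,0,0],[0,0,0],0],[[0,0,0],[0,0,0],0],[[0,0,0],[0,0,0],0],[[0,0,0],[0,0,0],0],[[0,0,0],[0,0,0],0],[[0,0,0],[0,0,0],0]]'
python3 - <<'E'
from h import *
go([574.9,43.8,61],-21)
E
```

```text
t: 13.03
ee_pos: [574.9, 44.4, 61.3]
orientation: [-3.089, 0.572, -0.001]
ft_force: [0.1, 0.1, -1.3]
width: 43.5
t 13.03 tcp [574.9  44.4  61.3] tilt [ 0. -0. -1.] xyaw -20.99 q [ 0.06  0.59  1.83 -0.    0.72  0.42] w 43.5 F [ 0.1  0.1 -1.3]
tool shift [0.2 0.5 0.3]
turn rv tool [-0.0001 -0.0004  0.0002] shift after turn [0.2 0.5 0.3]
```

```bash
python3 -m handwheel '[[[0,0,0],[0,0,0.6],0],[[0,0,0],[0,0,0],0],[[0,0,0],[0,0,0],0],[[0,0,0],[0,0,0.6],0],[[0,0,0],[0,0,0],0],[[0,0,0],[0,0,0],0],[[0,0,0],[0,0,0],0],[[0,0,0],[0,0,0],0],[[0,0,0],[0,0,0],0],[[0,0,0],[0,0,0],0]]'
python3 - <<'E'
from h import *
go([574.9,43.8,61],-21)
E
```

```text
t: 13.87
ee_pos: [575.4, 44.4, 61.1]
orientation: [-3.089, 0.572, -0.002]
ft_force: [-0.8, -0.3, 0.8]
width: 43.7
t 13.87 tcp [575.4  44.4  61.1] tilt [ 0.001  0.    -1.   ] xyaw -20.99 q [ 0.06  0.59  1.83 -0.    0.72  0.42] w 43.7 F [-0.8 -0.3  0.8]
tool shift [-0.2  0.7  0.1]
turn rv tool [-0.0005 -0.0013  0.0001] shift after turn [-0.2  0.7  0.1]
```

The force changed sign at z≈61, so it is resting on the rail. Release.

```bash
python3 -m handwheel '[[[0,0,0],[0,0,0],0.6],[[0,0,0],[0,0,0],0.65],[[0,0,0],[0,0,0],0.7],[[0,0,0],[0,0,0],0.75],[[0,0,0],[0,0,0],0.85],[[0,0,0],[0,0,0],1],[[0,0,0],[0,0,0],1],[[0,0,0],[0,0,0],1],[[0,0,0],[0,0,0],1],[[0,0,0],[0,0,0],1]]'
python3 - <<'E'
from h import *
go([574.9,43.8,200],-21)
p=snap('wrist','w9.png'); p=snap('side','d9.png')
E
```

```text
t: 14.7
ee_pos: [575.8, 44.4, 61.1]
orientation: [-3.089, 0.572, -0.004]
ft_force: [-0.0, 0.3, 1.2]
width: 87.6
t 14.7 tcp [575.8  44.4  61.1] tilt [ 0.002  0.    -1.   ] xyaw -20.99 q [ 0.06  0.6   1.83 -0.    0.72  0.42] w 87.6 F [-0.   0.3  1.2]
tool shift [  -0.3    0.7 -138.9]
turn rv tool [-0.0009 -0.0022  0.0002] shift after turn [  -0.6    0.9 -138.9]
```

View pics/w9.png

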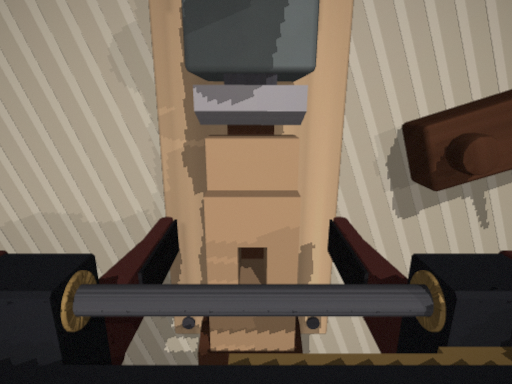

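```bash
python3 -m handwheel '[[[0,0,0],[0,0,-12],1],[[0,0,0],[0,0,-20],1],[[0,0,0],[0,0,-30],1],[[0,0,0],[0,0,-30],1],[[0,0,0],[0,0,-30],1],[[0,0,-0.12],[0,0,-20],1],[[0,0,-0.12],[0,0,0],1],[[0,0,-0.12],[0,0,0],1],[[0,0,-0.12],[0,0,0],1],[[0,0,-0.12],[0,0,0],1]]'
python3 - <<'E'
from h import *
go([623.8,169.7,200])
p=snap('wrist','w10.png'); ask(p,'workpiece'); ask(p,'nut')
p=snap('side','d10.png');ask(p,'workpiece'); cv2.imwrite('pics/ov_d10.png',overlay(p,cv2.imread('pics/d10.png'),jigpts(521.5,295),5,(170,150,320,260)))
E
```

```text
t: 15.63
ee_pos: [575.5, 44.4, 218.9]
orientation: [3.116, 0.398, 0.01]
ft_force: [0.3, -0.4, 0.2]
width: 87.7
t 15.63 tcp [575.5  44.4 218.9] tilt [ 0.006  0.    -1.   ] xyaw 14.55 q [ 0.06  0.36  1.75 -0.    1.02 -0.2 ] w 87.7 F [ 0.3 -0.4  0.2]
tool shift [  78.1 -109.2   19.2]
spot_point workpiece 0.69 [575.8  46.9  46.2] [253. 169.]
spot_point nut 0.81 [619.3 175.   79.3] [336.  54.]
spot_point workpiece 0.65 [575.6  45.5  46. ] [261. 205.]
spot_point workpiece 0.6 [576.9  52.8  43.3] [258. 207.]
```

View pics/w10.png

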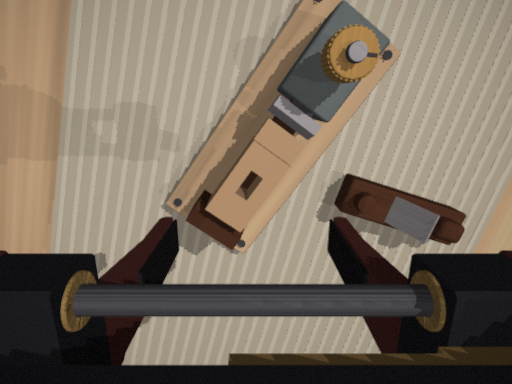

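View pics/ov_d10.png

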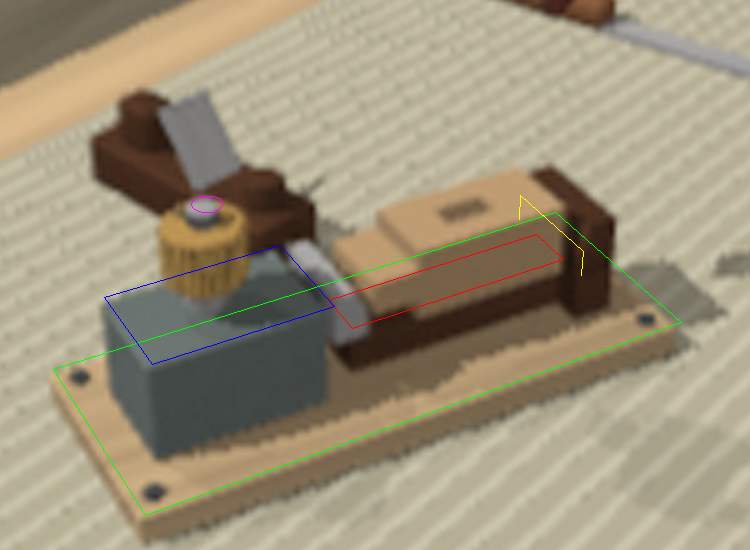

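Side and wrist views: the workpiece lies flat on the rail between stop and jaw, and the nut's dark mark is at about (373,55). I'll overlay the seat footprint and compute the nut angle.

Run:
```python
from h import *
f=jigpts(521.5,295)
p=snap('wrist','w11.png'); i=cv2.imread('pics/w11.png')
o=overlay(p,i,f,3)
def pl(pts,col):
    cv2.polylines(o,[(w2p(p,pts)*3+1).round().astype(int)],True,col,1)
y0=-50+4.6
pl([f(-22,y0-55,85),f(22,y0-55,85),f(22,y0+30,85),f(-22,y0+30,85)],(255,255,0))
pl([f(-22,y0+30,74),f(22,y0+30,74),f(22,y0+55,74),f(-22,y0+55,74)],(255,255,0))
t=np.linspace(0,6.3,40); pl([f(19.5*np.cos(k),87+19.5*np.sin(k),122) for k in t],(255,255,255))
o=o[0:250*3,160*3:410*3]; print(o.shape); cv2.imwrite('pics/ov_w11.png',cv2.resize(o,(600,600)))
cv2.imwrite('pics/nut11.png',cv2.resize(i[15:95,310:410],None,fx=6,fy=6,interpolation=cv2.INTER_CUBIC))
```

```text
(750, 750, 3)
```

View pics/ov_w11.png

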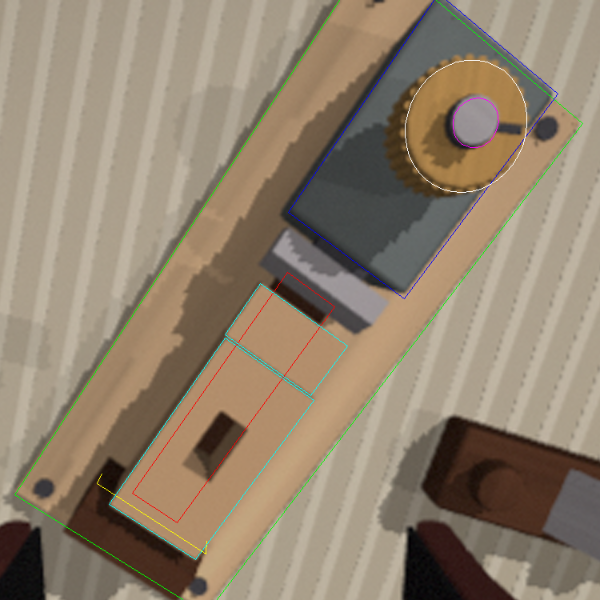

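View pics/nut11.png

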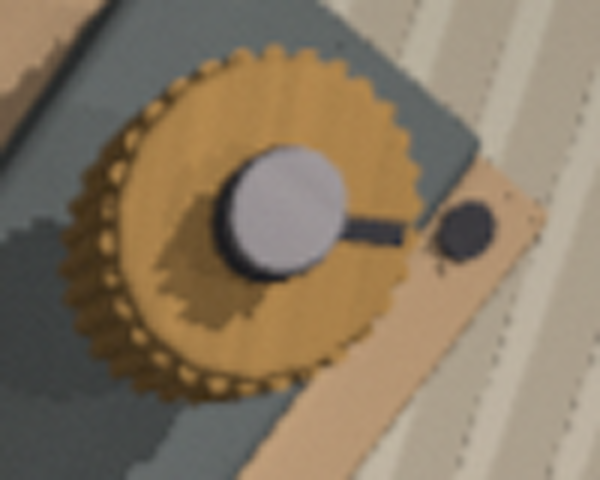

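The footprint overlay at seat +4.6 mm matches the workpiece edges within about 1 mm. Next I shift over the nut and wind joint 6 back to the start of its range.

```bash
python3 -m handwheel '[[[0,0,0],[18,-26,0],1],[[0,0,0],[20,-28,0],1],[[0,0,0],[20,-28,0],1],[[0,0,0],[18,-25,0],1],[[0,0,-0.12],[0,0,0],1],[[0,0,-0.12],[0,0,0],1],[[0,0,-0.12],[0,0,0],1],[[0,0,-0.12],[0,0,0],1],[[0,0,-0.12],[0,0,0],1],[[0,0,-0.12],[0,0,0],1]]'; python3 -m handwheel '[[[0,0,-0.12],[0,0,0],1],[[0,0,-0.12],[0,0,0],1],[[0,0,-0.12],[0,0,0],1],[[0,0,-0.12],[0,0,0],1],[[0,0,-0.12],[0,0,0],1],[[0,0,-0.12],[0,0,0],1],[[0,0,-0.12],[0,0,0],1],[[0,0,-0.12],[0,0,0],1],[[0,0,-0.12],[0,0,0],1],[[0,0,-0.12],[0,0,0],1]]'
python3 - <<'E'
from h import *
go([623.8,169.7,200],150)
E
```

```text
t: 16.77
ee_pos: [624.0, 172.7, 214.3]
orientation: [2.781, 1.461, -0.003]
ft_force: [0.7, -0.2, 0.2]
width: 87.6
t: 17.6
ee_pos: [621.8, 172.4, 210.5]
orientation: [-1.413, -2.797, 0.012]
ft_force: [-0.3, 0.4, -0.6]
width: 87.8
t 17.6 tcp [621.8 172.4 210.5] tilt [-0.01  -0.003 -1.   ] xyaw 126.4 q [ 0.25  0.48  1.59 -0.    1.08 -1.95] w 87.8 F [-0.3  0.4 -0.6]
tool shift [-3.4  0.1 10.5]
turn rv tool [-0.0092 -0.0057 -0.4118] shift after turn [-3.1 -1.4 10.5]
```

```bash
python3 -m handwheel '[[[-0.004,-0.003,-0.11],[0,0,0],1],[[-0.004,-0.003,-0.11],[0,0,0],1],[[0,0,-0.10],[0,0,0],1],[[0,0,-0.06],[0,0,0],1],[[0,0,0],[0,0,0],1],[[0,0,0],[0,0,0],1],[[0,0,0],[0,0,0],1],[[0,0,0],[0,0,0],1],[[0,0,0],[0,0,0],1],[[0,0,0],[0,0,0],1]]'
python3 - <<'E'
from h import *
go([623.8,169.7,200],150)
f=jigpts(521.5,295)
p=snap('wrist','w12.png'); o=overlay(p,cv2.imread('pics/w12.png'),f,2,(80,0,440,300)); cv2.imwrite('pics/ov_w12.png',o)
ask(p,'nut')
E
```

```text
t: 18.43
ee_pos: [620.5, 172.1, 207.9]
orientation: [-0.856, -3.018, 0.007]
ft_force: [-0.7, -0.7, 0.3]
width: 87.7
t 18.43 tcp [620.5 172.1 207.9] tilt [-0.006 -0.003 -1.   ] xyaw 148.34 q [ 0.25  0.48  1.6  -0.    1.07 -2.34] w 87.7 F [-0.7 -0.7  0.3]
tool shift [-4.1 -0.3  7.9]
turn rv tool [-0.0057 -0.003  -0.0289] shift after turn [-4.1 -0.4  7.9]
spot_point nut 0.79 [622.5 175.   80.3] [253. 188.]
spot_point nut 0.3 [766.6  38.1   0.8] [ 89. 137.]
```

View pics/ov_w12.png

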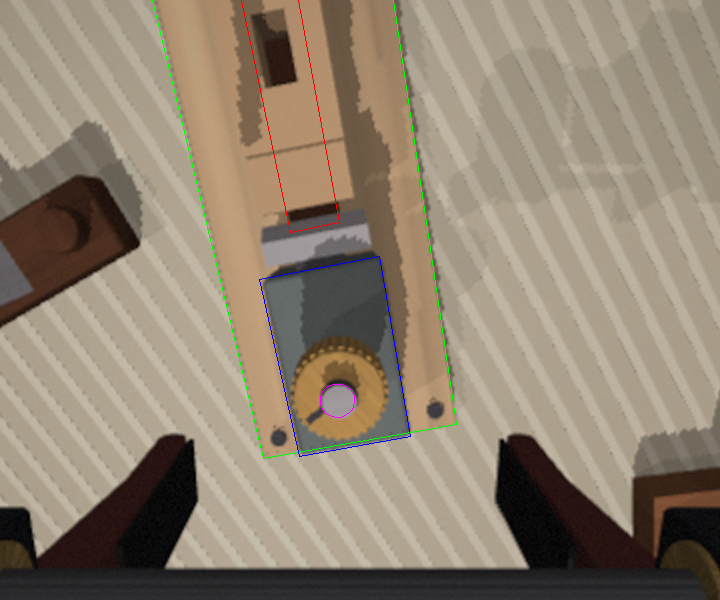

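The overlay seen from the opposite side also fits: stud, housing and base. The nut axis at (623.8,169.7) is confirmed. Centre over it and descend in stages.

```bash
python3 -m handwheel '[[[-0.004,-0.002,0],[-4,0,0],1],[[0,0,0],[0,0,0],1],[[0,0,0],[0,0,15],1],[[0,0,0],[0,0,15],1],[[0,0,0],[0,0,15],1],[[0,0,0],[0,0,13],1],[[0,0,0],[0,0,0],1],[[0,0,0],[0,0,0],1],[[0,0,0],[0,0,0],1],[[0,0,0],[0,0,0],1]]'
python3 - <<'E'
from h import *
go([623.8,169.7,98],148.3)
E
```

```text
t: 19.37
ee_pos: [626.5, 169.6, 149.8]
orientation: [0.858, 3.019, 0.002]
ft_force: [0.9, -1.2, 0.1]
width: 87.9
t 19.37 tcp [626.5 169.6 149.8] tilt [ 0.003  0.    -1.   ] xyaw 148.26 q [ 0.25  0.55  1.63 -0.    0.96 -2.34] w 87.9 F [ 0.9 -1.2  0.1]
tool shift [ 2.4 -1.5 51.8]
turn rv tool [ 0.002   0.0024 -0.0007] shift after turn [ 2.3 -1.4 51.8]
```

```bash
python3 -m handwheel '[[[0.002,0.002,0],[2.2,-1.4,0],1],[[0,0,0],[0,0,0],1],[[0,0,0],[0,0,13],1],[[0,0,0],[0,0,13],1],[[0,0,0],[0,0,13],1],[[0,0,0],[0,0,10],1],[[0,0,0],[0,0,0],1],[[0,0,0],[0,0,0],1],[[0,0,0],[0,0,0],1],[[0,0,0],[0,0,0],1]]'
python3 - <<'E'
from h import *
go([623.8,169.7,98],148.3)
E
```

```text
t: 20.2
ee_pos: [624.0, 169.8, 96.2]
orientation: [0.859, 3.021, 0.0]
ft_force: [-0.8, 0.3, 1.1]
width: 87.8
t 20.2 tcp [624.  169.8  96.2] tilt [ 0.001 -0.    -1.   ] xyaw 148.26 q [ 0.25  0.62  1.66 -0.    0.87 -2.34] w 87.8 F [-0.8  0.3  1.1]
tool shift [ 0.2 -0.2 -1.8]
turn rv tool [ 0.0005  0.0008 -0.0007] shift after turn [ 0.2 -0.2 -1.8]
```

```bash
python3 -m handwheel '[[[0,0,0],[0,0,0],0],[[0,0,0],[0,0,0],0],[[0,0,0],[0,0,0],0],[[0,0,0],[0,0,0],0],[[0,0,0],[0,0,0],0],[[0,0,0],[0,0,0],0],[[0,0,0],[0,0,0],0],[[0,0,0],[0,0,0],0],[[0,0,0],[0,0,0],0],[[0,0,0],[0,0,0],0]]'
python3 - <<'E'
from h import *
go([623.8,169.7,98],148.3)
print(ctrl.get_obs()['moment'])
p=snap('wrist','w13.png')
E
```

```text
t: 21.03
ee_pos: [623.3, 171.4, 98.7]
orientation: [-0.86, -3.022, -0.004]
ft_force: [1.2, -1.4, -1.2]
width: 38.9
t 21.03 tcp [623.3 171.4  98.7] tilt [ 0.001  0.002 -1.   ] xyaw 148.22 q [ 0.25  0.62  1.66  0.    0.87 -2.34] w 38.9 F [ 1.2 -1.4 -1.2]
tool shift [-1.3 -1.2  0.7]
turn rv tool [ 0.0024 -0.0007 -0.0014] shift after turn [-1.3 -1.2  0.7]
[-0.12182016 -0.3077225   0.00633736]
```

View pics/w13.png

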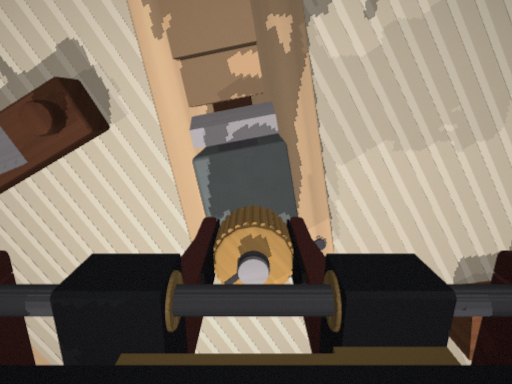

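Gripped at 38.9 mm with the fingers either side of the nut, and the mark shows at about (232,277). I'll start turning clockwise and follow the thread down.

```bash
python3 -m handwheel '[[[0,0,0.11],[0,0,0.2],0],[[0,0,0.11],[0,0,0.2],0],[[0,0,0.11],[0,0,0.2],0],[[0,0,0.11],[0,0,0.2],0],[[0,0,0.11],[0,0,0.2],0],[[0,0,0.11],[0,0,0.2],0],[[0,0,0.11],[0,0,0.2],0],[[0,0,0.11],[0,0,0.2],0],[[0,0,0.11],[0,0,0.2],0],[[0,0,0.11],[0,0,0.2],0]]'
python3 - <<'E'
from h import *
go([623.3,171.2,97],80)
print(ctrl.get_obs()['moment'])
p=snap('wrist','w14.png')
E
```

```text
t: 21.92
ee_pos: [623.2, 171.6, 96.8]
orientation: [-2.362, -2.068, -0.002]
ft_force: [-0.9, 0.9, 0.4]
width: 38.7
t 21.92 tcp [623.2 171.6  96.8] tilt [-0.     0.003 -1.   ] xyaw 82.39 q [ 0.25  0.62  1.66  0.    0.87 -1.19] w 38.7 F [-0.9  0.9  0.4]
tool shift [-0.4  0.2 -0.2]
turn rv tool [-0.0009 -0.0028  0.0418] shift after turn [-0.4  0.2 -0.2]
[ 0.02985886 -0.08594705 -0.0054165 ]
```

View pics/w14.png

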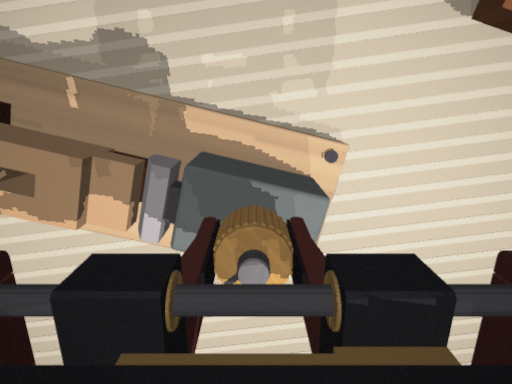

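The mark kept its place in the tool frame, so the nut turns with the gripper: 1.15 rad so far, z down 1.9 mm. Continue.

```bash
python3 -m handwheel '[[[0,0,0.11],[0,0,0.2],0],[[0,0,0.11],[0,0,0.2],0],[[0,0,0.11],[0,0,0.2],0],[[0,0,0.11],[0,0,0.2],0],[[0,0,0.11],[0,0,0.2],0],[[0,0,0.11],[0,0,0.2],0],[[0,0,0.11],[0,0,0.2],0],[[0,0,0.11],[0,0,0.2],0],[[0,0,0.11],[0,0,0.2],0],[[0,0,0],[0,0,0],0]]'
python3 - <<'E'
from h import *
go([623.3,171.2,95],20)
o=ctrl.get_obs();print(o['moment'],o['qpos'][5],o['joint_torque'][5])
p=snap('wrist','w15.png')
E
```

```text
t: 22.8
ee_pos: [623.3, 171.9, 95.2]
orientation: [-3.069, -0.656, 0.001]
ft_force: [-0.0, 0.4, -0.1]
width: 38.6
t 22.8 tcp [623.3 171.9  95.2] tilt [-0.001  0.003 -1.   ] xyaw 24.12 q [ 0.25  0.62  1.66  0.    0.87 -0.17] w 38.6 F [-0.   0.4 -0.1]
tool shift [-0.3  0.7  0.1]
turn rv tool [-0.0034 -0.0002  0.0718] shift after turn [-0.2  0.7  0.2]
[-0.02904391  0.05726077  0.03669858] -0.17463177964501034 1.4513543620705605
```

View pics/w15.png

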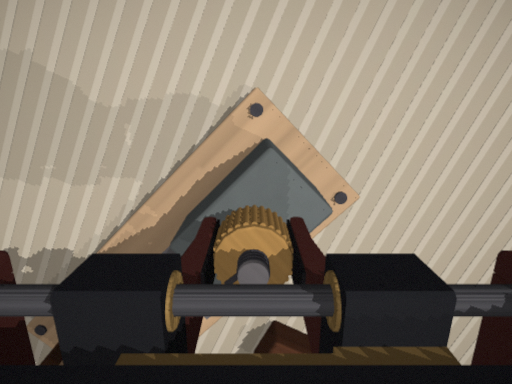

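```bash
python3 -m handwheel '[[[0,0,0.11],[0,0,0.2],0],[[0,0,0.11],[0,0,0.2],0],[[0,0,0.11],[0,0,0.2],0],[[0,0,0.11],[0,0,0.2],0],[[0,0,0.11],[0,0,0.2],0],[[0,0,0.11],[0,0,0.2],0],[[0,0,0.06],[0,0,0.1],0],[[0,0,0.06],[0,0,0.1],0],[[0,0,0],[0,0,0],0],[[0,0,0],[0,0,0],0]]'
python3 - <<'E'
from h import *
go([623.3,171.2,94],20)
o=ctrl.get_obs();print(o['moment'],o['qpos'][5],o['joint_torque'][5])
p=snap('wrist','w16.png')
E
```

```text
t: 23.68
ee_pos: [623.6, 172.0, 94.0]
orientation: [-3.094, 0.524, 0.002]
ft_force: [-1.1, -1.2, 0.1]
width: 38.6
t 23.68 tcp [623.6 172.   94. ] tilt [-0.001  0.004 -1.   ] xyaw -19.22 q [0.25 0.62 1.66 0.   0.86 0.58] w 38.6 F [-1.1 -1.2  0.1]
tool shift [-0.   0.8 -0. ]
turn rv tool [-0.0036  0.001  -0.6845] shift after turn [-0.5  0.6 -0. ]
[-0.00851244  0.07573348 -0.00599639] 0.581230506576727 0.16466469503939152
```

View pics/w16.png

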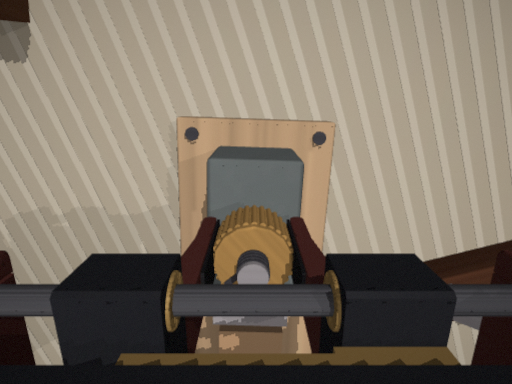

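```bash
python3 -m handwheel '[[[0,0,0.06],[0,0,0.1],0],[[0,0,0.06],[0,0,0.1],0],[[0,0,0.06],[0,0,0.1],0],[[0,0,0.06],[0,0,0.1],0],[[0,0,0.06],[0,0,0.1],0],[[0,0,0.06],[0,0,0.1],0],[[0,0,0.06],[0,0,0.1],0],[[0,0,0.06],[0,0,0.1],0],[[0,0,0.06],[0,0,0.1],0],[[0,0,0.06],[0,0,0.1],0]]'
python3 - <<'E'
from h import *
go([623.3,171.2,93.5],20)
o=ctrl.get_obs();print(o['moment'],o['qpos'][5],o['joint_torque'][5])
E
```

```text
t: 24.57
ee_pos: [623.7, 171.9, 93.0]
orientation: [-2.81, 1.399, 0.003]
ft_force: [-0.9, 0.8, 0.7]
width: 38.2
t 24.57 tcp [623.7 171.9  93. ] tilt [-0.001  0.003 -1.   ] xyaw -52.93 q [0.25 0.62 1.66 0.   0.86 1.17] w 38.2 F [-0.9  0.8  0.7]
tool shift [ 0.3  0.7 -0.5]
turn rv tool [-0.0031  0.0018 -1.2728] shift after turn [-0.6  0.5 -0.5]
[0.05449413 0.05367041 0.06694661] 1.1697957570742785 -0.8886910043656826
```

Run:
```python
from h import *
p=snap('wrist','w17.png'); i=cv2.imread('pics/w17.png'); cv2.imwrite('pics/w17z.png',cv2.resize(i[180:384,150:380],None,fx=2.6,fy=2.6,interpolation=cv2.INTER_CUBIC))
p=snap('side','d17.png'); cv2.imwrite('pics/d17z.png',cv2.resize(cv2.imread('pics/d17.png')[150:260,170:320],None,fx=5,fy=5,interpolation=cv2.INTER_CUBIC))
o=ctrl.get_obs();print(o['moment'],o['qpos'][5])
```

```text
[ 0.02013829  0.09134525 -0.01854692] 1.1683622864466776
```

View pics/w17z.png

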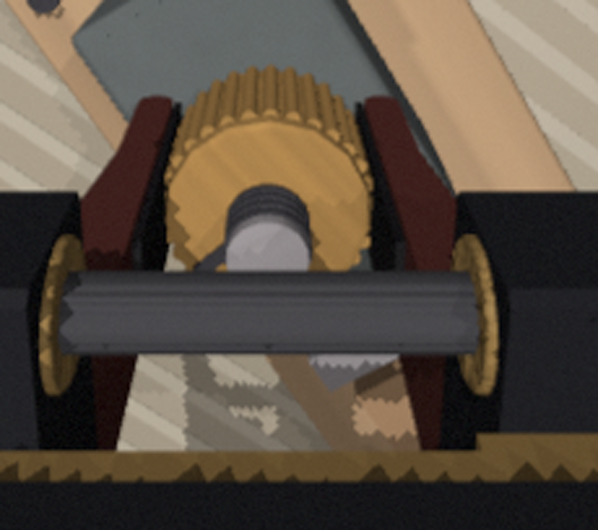

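View pics/d17z.png

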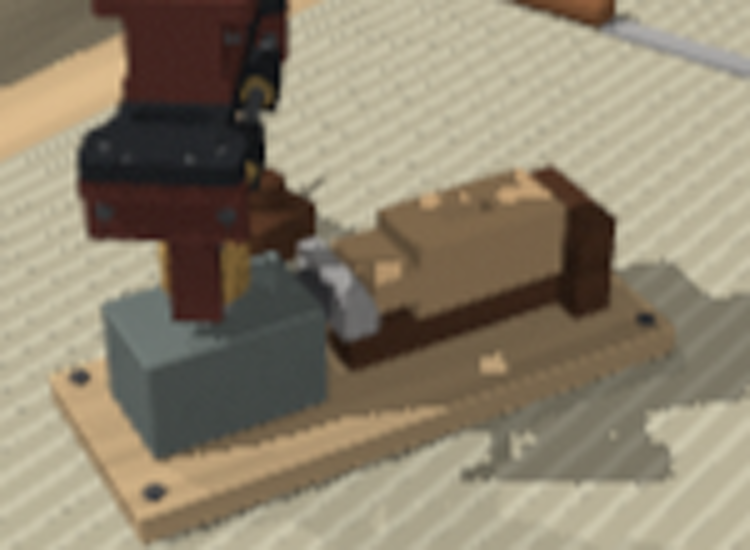

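The mark is still at about (230,279) in the tool frame, so no slip. The jaw has closed up to the workpiece, which still lies flat. I'll continue gently to find the stop.

```bash
python3 -m handwheel '[[[0,0,0.04],[0,0,0.06],0],[[0,0,0.04],[0,0,0.06],0],[[0,0,0.04],[0,0,0.06],0],[[0,0,0.04],[0,0,0.06],0],[[0,0,0.04],[0,0,0.06],0],[[0,0,0.04],[0,0,0.06],0],[[0,0,0.04],[0,0,0.06],0],[[0,0,0.04],[0,0,0.06],0],[[0,0,0.04],[0,0,0.06],0],[[0,0,0.04],[0,0,0.06],0]]'
python3 - <<'E'
from h import *
go([623.3,171.2,93.5],20)
o=ctrl.get_obs();print(o['moment'],o['qpos'][5],o['joint_torque'][5])
E
```

```text
t: 25.5
ee_pos: [620.9, 170.8, 92.9]
orientation: [2.511, -1.88, -0.007]
ft_force: [0.7, 1.5, 0.6]
width: 38.3
t 25.5 tcp [620.9 170.8  92.9] tilt [-0.006 -0.001 -1.   ] xyaw -73.66 q [0.25 0.62 1.66 0.   0.87 1.53] w 38.3 F [0.7 1.5 0.6]
tool shift [ 0.3 -2.4 -0.6]
turn rv tool [ 0.0059 -0.004   1.507 ] shift after turn [-2.4 -0.5 -0.6]
[ 0.28051971 -0.10281774  0.32329053] 1.5345255799052324 -0.2198456134647131
```

Run:
```python
from h import *
p=snap('wrist','w18.png'); i=cv2.imread('pics/w18.png'); cv2.imwrite('pics/w18z.png',cv2.resize(i[180:384,150:380],None,fx=2.6,fy=2.6,interpolation=cv2.INTER_CUBIC))
o=ctrl.get_obs();print(o['moment'],o['qpos'][5])
```

```text
[0.0870759  0.15612207 0.34697782] 1.5370861016024093
```

View pics/w18z.png

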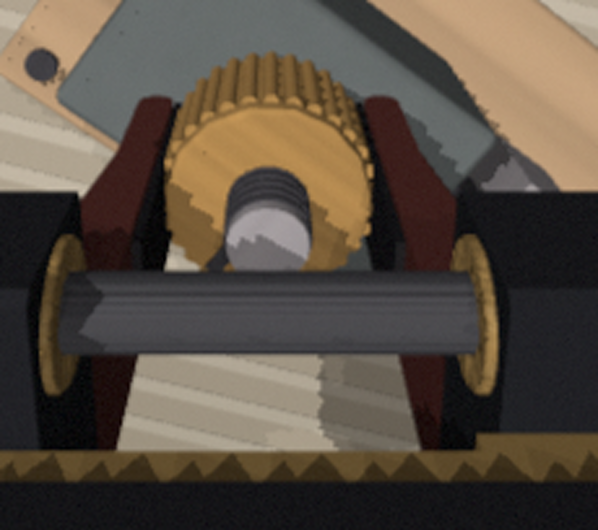

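Moment about z is steady at 0.35 N m, which matches the hard stop. The fingers crept about 2.5 mm sideways. Recentre and press once more to confirm.

```bash
python3 -m handwheel '[[[0.006,-0.004,0],[-0.3,-2.4,0],0],[[0,0,0],[0,0,0],0],[[0,0,0],[0,0,0],0],[[0,0,0.05],[0,0,0],0],[[0,0,0],[0,0,0],0],[[0,0,0.05],[0,0,0],0],[[0,0,0],[0,0,0],0],[[0,0,0.05],[0,0,0],0],[[0,0,0],[0,0,0],0],[[0,0,0],[0,0,0],0]]'
python3 - <<'E'
from h import *
go([623.3,171.2,93.5],20)
o=ctrl.get_obs();print(o['moment'],o['qpos'][5],o['joint_torque'][5])
p=snap('wrist','w19.png'); i=cv2.imread('pics/w19.png'); cv2.imwrite('pics/w19z.png',cv2.resize(i[180:384,150:380],None,fx=2.6,fy=2.6,interpolation=cv2.INTER_CUBIC))
E
```

```text
t: 26.38
ee_pos: [619.8, 171.0, 92.9]
orientation: [2.396, -2.026, -0.012]
ft_force: [-1.5, 0.1, 2.1]
width: 38.4
t 26.38 tcp [619.8 171.   92.9] tilt [-0.009  0.002 -1.   ] xyaw -80.44 q [0.25 0.62 1.66 0.01 0.87 1.65] w 38.4 F [-1.5  0.1  2.1]
tool shift [ 0.4 -3.4 -0.6]
turn rv tool [ 0.0092 -0.0028  1.3887] shift after turn [-3.3 -1.  -0.6]
[-0.04212868  0.25867413  0.01601044] 1.6491843834277147 0.15730432234704494
```

View pics/w19z.png

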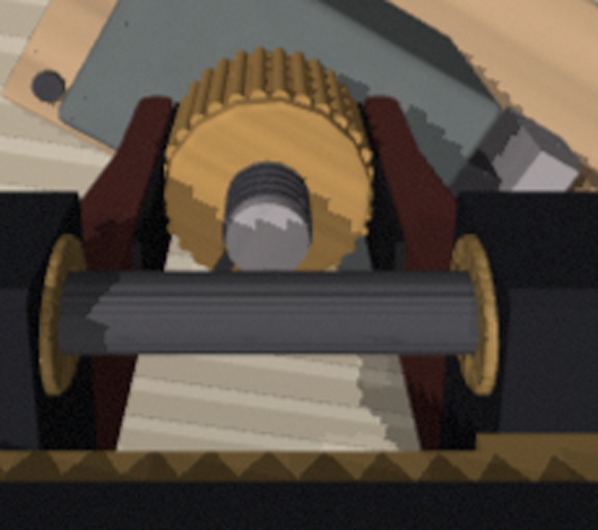

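The mark moved further round relative to the fingers (zoomed (228,258)) while the tool turned. The nut is therefore against its stop and the grip slips on it. I'll open, recentre and regrip before backing off, because the pads are 3 mm off centre.

```bash
python3 -m handwheel '[[[0,0,0],[0,0,0],0.7],[[0,0,0],[0,0,0],0.7],[[0,0,0],[0,0,0],0.7],[[0,0,0],[0,0,0],0.7],[[0.009,-0.003,0],[0,-3.4,0],0.7],[[0,0,0],[0,0,0],0.7],[[0,0,0],[0,0,0],0.7],[[0,0,0],[0,0,0],0.7],[[0,0,0],[0,0,0],0.7],[[0,0,0],[0,0,0],0.7]]'
python3 - <<'E'
from h import *
go([623.5,171.7,93.5],-80.4)
o=ctrl.get_obs();print(o['moment'],o['qpos'][5],o['joint_torque'][5])
p=snap('wrist','w20.png'); i=cv2.imread('pics/w20.png'); cv2.imwrite('pics/w20z.png',cv2.resize(i[180:384,150:380],None,fx=2.6,fy=2.6,interpolation=cv2.INTER_CUBIC))
E
```

```text
t: 27.27
ee_pos: [625.6, 171.3, 92.4]
orientation: [-2.395, 2.019, 0.003]
ft_force: [-0.3, -0.2, -0.6]
width: 61.6
t 27.27 tcp [625.6 171.3  92.4] tilt [ 0.004  0.008 -1.   ] xyaw -80.25 q [0.25 0.63 1.66 0.01 0.85 1.64] w 61.6 F [-0.3 -0.2 -0.6]
tool shift [-0.7  2.  -1.1]
turn rv tool [-0.0057  0.0072  0.0026] shift after turn [-0.7  2.  -1.1]
[-0.0178998  -0.02140133 -0.0158668 ] 1.6406337277828824 -0.0012093671830371022
```

View pics/w20z.png

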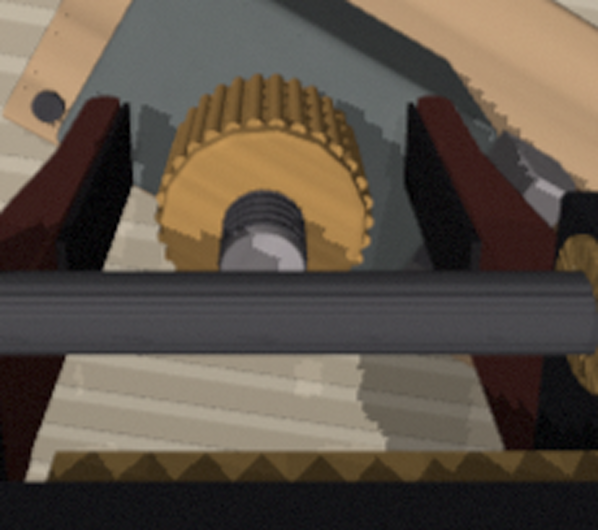

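Fingers are open. Before backing off I'll lift for one clear view, to check the nut's mark and the workpiece.

```bash
python3 -m handwheel '[[[-0.005,0.007,0],[0,2,-5],0.75],[[0,0,0],[0,0,-15],0.8],[[0,0,0],[0,0,-20],1],[[0,0,0],[0,0,-20],1],[[0,0,0],[0,0,-20],1],[[0,0,0],[0,0,-20],1],[[0,0,0],[0,0,-10],1],[[0,0,0],[0,0,0],1],[[0,0,0],[0,0,0],1],[[0,0,0],[0,0,0],1]]'
python3 - <<'E'
from h import *
go([623.5,171.7,93.5],-80.4)
f=jigpts(521.5,295)
p=snap('wrist','w21.png'); i=cv2.imread('pics/w21.png')
o=overlay(p,i,f,3)
t=np.linspace(0,6.3,40); cv2.polylines(o,[(w2p(p,[f(19.5*np.cos(k),87+19.5*np.sin(k),117) for k in t])*3+1).round().astype(int)],True,(255,255,255),1)
cv2.imwrite('pics/ov_w21.png',o[0:220*3,130*3:390*3])
p=snap('scene'); ask(p,'workpiece'); p=snap('side','d21.png'); ask(p,'workpiece')
E
```

```text
t: 28.15
ee_pos: [621.2, 170.9, 207.6]
orientation: [2.398, -2.021, -0.0]
ft_force: [0.2, -0.2, 1.2]
width: 87.8
t 28.15 tcp [621.2 170.9 207.6] tilt [-0.004 -0.004 -1.   ] xyaw -80.25 q [ 0.25  0.48  1.6  -0.    1.07  1.65] w 87.8 F [ 0.2 -0.2  1.2]
tool shift [ -0.8  -2.9 114.1]
turn rv tool [ 0.0045 -0.0034  0.0027] shift after turn [ -0.4  -2.4 114.1]
spot_point workpiece 0.84 [580.4  45.   43.7] [256. 201.]
spot_point workpiece 0.81 [577.3  47.   45. ] [260. 205.]
```

View pics/ov_w21.png

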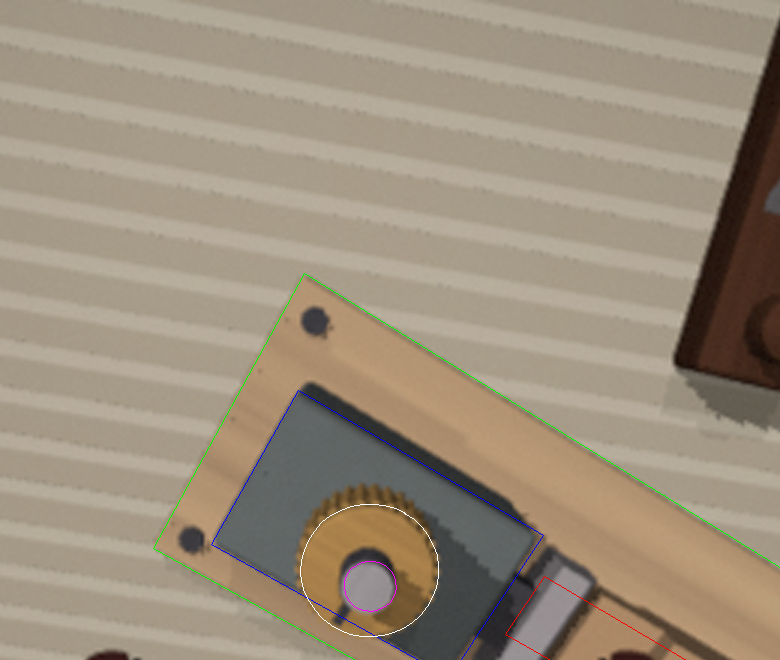

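Run:
```python
import cv2
i=cv2.imread('pics/w21.png'); cv2.imwrite('pics/w21z.png',cv2.resize(i[150:330,200:400],None,fx=3.3,fy=3.3,interpolation=cv2.INTER_CUBIC))
i=cv2.imread('pics/d21.png'); cv2.imwrite('pics/d21z.png',cv2.resize(i[150:260,170:320],None,fx=5,fy=5,interpolation=cv2.INTER_CUBIC))
```

```text
(no output)
```

View pics/w21z.png

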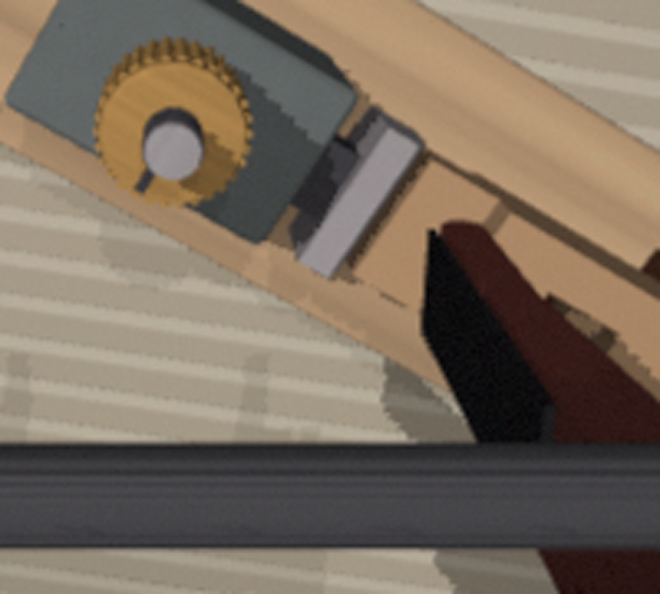

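View pics/d21z.png

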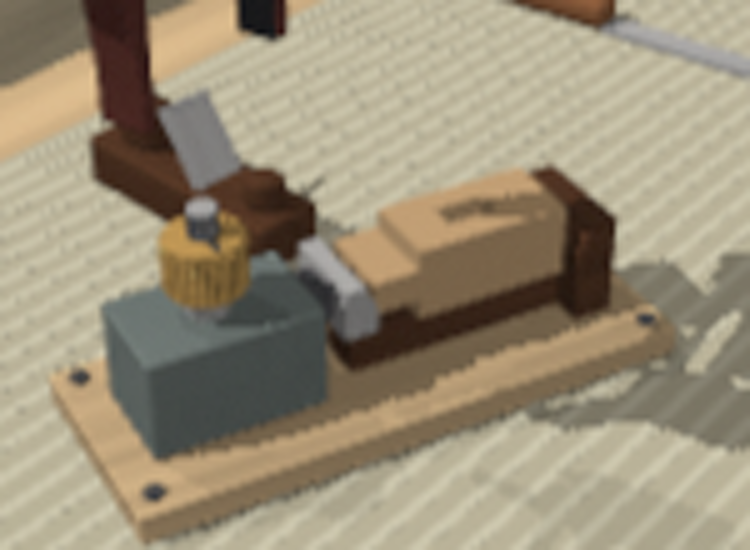

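The workpiece is still flat and square. The mark has turned about 3.58 rad clockwise in total, inside the 2.4–3.8 start range, so the nut is bottomed. Go back down and regrip.

```bash
python3 -m handwheel '[[[0.003,-0.002,0],[-0.4,-2.2,0],1],[[0,0,0],[0,0,0],1],[[0,0,0],[0,0,15],1],[[0,0,0],[0,0,15],1],[[0,0,0],[0,0,15],1],[[0,0,0],[0,0,15],1],[[0,0,0],[0,0,0],1],[[0,0,0],[0,0,0],1],[[0,0,0],[0,0,0],1],[[0,0,0],[0,0,0],1]]'
python3 - <<'E'
from h import *
go([623.6,171,93],-80.4)
E
```

```text
t: 29.23
ee_pos: [623.8, 171.5, 143.9]
orientation: [2.399, -2.023, -0.002]
ft_force: [-0.4, 0.7, 0.9]
width: 87.6
t 29.23 tcp [623.8 171.5 143.9] tilt [-0.003 -0.002 -1.   ] xyaw -80.27 q [ 0.25  0.56  1.63 -0.    0.95  1.65] w 87.6 F [-0.4  0.7  0.9]
tool shift [ 0.4  0.1 50.9]
turn rv tool [ 0.0035 -0.0012  0.0023] shift after turn [ 0.4  0.2 50.9]
```

```bash
python3 -m handwheel '[[[0.002,-0.001,0],[0,0,0],1],[[0,0,0],[0,0,13],1],[[0,0,0],[0,0,13],1],[[0,0,0],[0,0,13],1],[[0,0,0],[0,0,9],1],[[0,0,0],[0,0,0],1],[[0,0,0],[0,0,0],1],[[0,0,0],[0,0,0],1],[[0,0,0],[0,0,0],1],[[0,0,0],[0,0,0],1]]'
python3 - <<'E'
from h import *
go([623.6,171,93],-80.4)
E
```

```text
t: 30.07
ee_pos: [624.6, 171.7, 92.2]
orientation: [-2.401, 2.025, -0.001]
ft_force: [-0.1, -0.3, 0.3]
width: 87.8
t 30.07 tcp [624.6 171.7  92.2] tilt [ 0.001  0.    -1.   ] xyaw -80.27 q [0.25 0.63 1.65 0.   0.86 1.65] w 87.8 F [-0.1 -0.3  0.3]
tool shift [ 0.5  1.1 -0.8]
turn rv tool [-0.0008  0.0001  0.0023] shift after turn [ 0.5  1.1 -0.8]
```

```bash
python3 -m handwheel '[[[0,0,0],[0,0.8,0],1],[[0,0,0],[0,0,0],0],[[0,0,0],[0,0,0],0],[[0,0,0],[0,0,0],0],[[0,0,0],[0,0,0],0],[[0,0,0],[0,0,0],0],[[0,0,0],[0,0,0],0],[[0,0,0],[0,0,0],0],[[0,0,0.03],[0,0,0],0],[[0,0,0.03],[0,0,0],0]]'
python3 - <<'E'
from h import *
go([623.6,171,93],-80.4)
o=ctrl.get_obs();print(o['moment'],o['qpos'][5],o['joint_torque'][5])
E
```

```text
t: 30.9
ee_pos: [625.1, 171.8, 94.4]
orientation: [-2.337, 2.094, -0.004]
ft_force: [-0.3, -1.0, -0.6]
width: 38.5
t 30.9 tcp [625.1 171.8  94.4] tilt [ 0.005  0.001 -1.   ] xyaw -83.72 q [ 0.25  0.62  1.66 -0.    0.86  1.71] w 38.5 F [-0.3 -1.  -0.6]
tool shift [0.7 1.5 1.4]
turn rv tool [-0.0046  0.0002 -0.058 ] shift after turn [0.6 1.6 1.4]
[-0.00538745  0.01375861  0.65113327] 1.7115044876211876 0.13925026170909405
```

The moment of 0.65 N m shows it hard against the stop, at q6 = 1.71. Now I back off about 1.57 rad counter-clockwise, with the tool rising along the thread.

```bash
python3 -m handwheel '[[[0,0,-0.08],[0,0,-0.1],0],[[0,0,-0.08],[0,0,-0.13],0],[[0,0,-0.08],[0,0,-0.13],0],[[0,0,-0.08],[0,0,-0.13],0],[[0,0,-0.08],[0,0,-0.13],0],[[0,0,-0.08],[0,0,-0.13],0],[[0,0,-0.08],[0,0,-0.13],0],[[0,0,-0.08],[0,0,-0.13],0],[[0,0,-0.08],[0,0,-0.13],0],[[0,0,0],[0,0,0],0]]'
python3 - <<'E'
from h import *
go([623.6,171,95],-80.4)
o=ctrl.get_obs();print(o['moment'],o['qpos'][5],o['joint_torque'][5])
E
```

```text
t: 31.73
ee_pos: [624.5, 172.9, 95.5]
orientation: [-2.943, 1.089, -0.003]
ft_force: [-0.2, -0.2, -0.4]
width: 38.8
t 31.73 tcp [624.5 172.9  95.5] tilt [ 0.003  0.002 -1.   ] xyaw -40.62 q [0.25 0.62 1.65 0.   0.86 0.96] w 38.8 F [-0.2 -0.2 -0.4]
tool shift [0.6 2.  0.5]
turn rv tool [-4.100e-03  5.000e-04  6.942e-01] shift after turn [1.7 1.2 0.5]
[-0.09992873 -0.05899059  0.10040578] 0.9587446868262843 -1.0060541331768036
```

```bash
python3 -m handwheel '[[[0,0,-0.09],[0,0,-0.15],0],[[0,0,-0.09],[0,0,-0.15],0],[[0,0,-0.09],[0,0,-0.15],0],[[0,0,-0.09],[0,0,-0.15],0],[[0,0,-0.09],[0,0,-0.15],0],[[0,0,-0.09],[0,0,-0.15],0],[[0,0,-0.09],[0,0,-0.15],0],[[0,0,-0.09],[0,0,-0.15],0],[[0,0,-0.09],[0,0,-0.15],0],[[0,0,0],[0,0,0],0]]'
python3 - <<'E'
from h import *
go([623.6,171,95],-80.4)
o=ctrl.get_obs();print(o['moment'],o['qpos'][5],o['joint_torque'][5])
p=snap('wrist','w22.png'); i=cv2.imread('pics/w22.png'); cv2.imwrite('pics/w22z.png',cv2.resize(i[180:384,150:380],None,fx=2.6,fy=2.6,interpolation=cv2.INTER_CUBIC))
E
```

```text
t: 32.57
ee_pos: [623.3, 173.3, 96.9]
orientation: [-3.134, -0.175, -0.001]
ft_force: [0.4, 0.6, 0.0]
width: 38.6
t 32.57 tcp [623.3 173.3  96.9] tilt [ 0.     0.003 -1.   ] xyaw 6.4 q [0.25 0.62 1.66 0.   0.87 0.14] w 38.6 F [0.4 0.6 0. ]
tool shift [0.1 2.3 1.9]
turn rv tool [-0.0031  0.0017  1.515 ] shift after turn [2.3 0.1 1.9]
[ 0.0066658  -0.09944504  0.04379142] 0.13718478831618128 -1.1864817515015602
```

View pics/w22z.png

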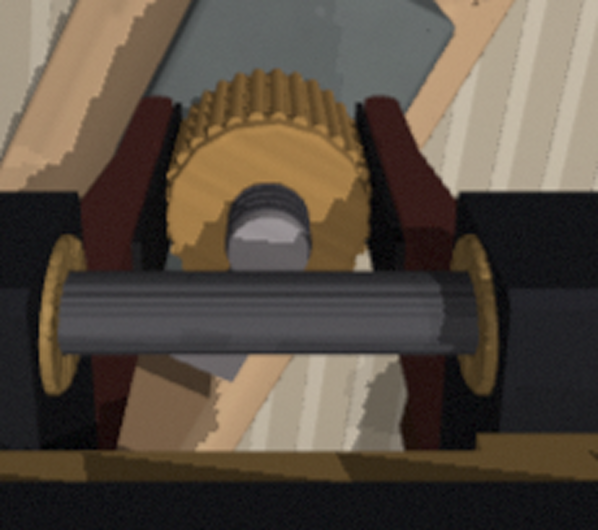

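Tool has turned back 1.574 rad. I'll hold one call to settle and check from the outside cameras that nut and jaw followed.

```bash
python3 -m handwheel '[[[0,0,0],[0,0,0],0],[[0,0,0],[0,0,0],0],[[0,0,0],[0,0,0],0],[[0,0,0],[0,0,0],0],[[0,0,0],[0,0,0],0],[[0,0,0],[0,0,0],0],[[0,0,0],[0,0,0],0],[[0,0,0],[0,0,0],0],[[0,0,0],[0,0,0],0],[[0,0,0],[0,0,0],0]]'
python3 - <<'E'
from h import *
go([623.6,171,95],6.4)
o=ctrl.get_obs();print(o['moment'],o['qpos'][5],o['qvel'][5])
p=snap('side','d23.png'); ask(p,'workpiece'); ask(p,'jaw')
a=cv2.resize(cv2.imread('pics/d21.png')[180:235,190:310],None,fx=5,fy=5,interpolation=cv2.INTER_CUBIC)
b=cv2.resize(cv2.imread('pics/d23.png')[180:235,190:310],None,fx=5,fy=5,interpolation=cv2.INTER_CUBIC)
cv2.imwrite('pics/cmp.png',np.vstack([a,b]))
p=snap('scene','s23.png'); ask(p,'workpiece')
for q in ['plane','chisel','offcut']: ask(p,q,n=1)
cv2.imwrite('pics/s23z.png',cv2.resize(cv2.imread('pics/s23.png')[140:260,200:360],None,fx=5,fy=5,interpolation=cv2.INTER_CUBIC))
E
```

```text
t: 33.45
ee_pos: [623.3, 173.3, 96.8]
orientation: [-3.135, -0.148, -0.001]
ft_force: [0.2, 1.1, 0.6]
width: 38.7
t 33.45 tcp [623.3 173.3  96.8] tilt [ 0.     0.003 -1.   ] xyaw 5.39 q [0.25 0.62 1.65 0.   0.87 0.15] w 38.7 F [0.2 1.1 0.6]
tool shift [0.1 2.3 1.8]
turn rv tool [-0.003  -0.0007 -0.0176] shift after turn [0.  2.3 1.8]
[0.02229019 0.00754597 0.0124586 ] 0.15490783758089066 -4.0566017244589346e-05
spot_point workpiece 0.73 [578.8  49.4  45.2] [259. 205.]
spot_point jaw 0.57 [593.5 104.9  48.3] [240. 212.]
spot_point jaw 0.19 [619.  177.5  77.3] [211. 212.]
spot_point workpiece 0.76 [578.5  44.2  47.3] [257. 200.]
spot_point plane 0.89 [764.7  36.6  -1. ] [210. 259.]
spot_point chisel 0.83 [ 723.4 -321.    -1.8] [118. 191.]
spot_point offcut 0.72 [485.7 394.6  -1.7] [398. 249.]
```

View pics/cmp.png

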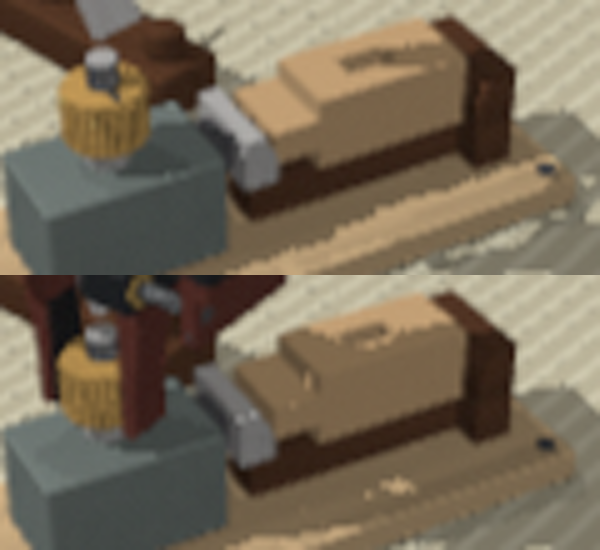

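View pics/s23z.png

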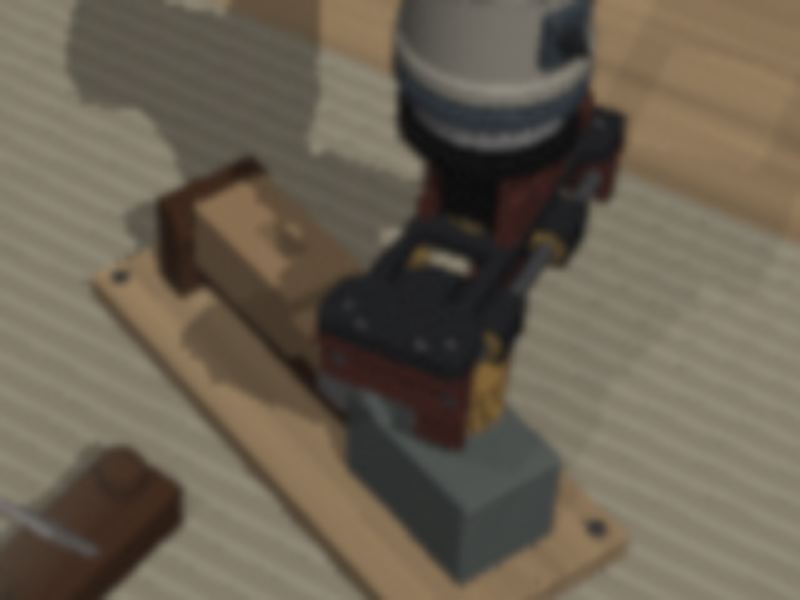

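All checks are consistent. The jaw has moved back about 3 px in the 5x side view, leaving a small gap. The workpiece is unmoved, the arm is still and the grip is at 38.7 mm. Handing in.

Run:
```python
from workcell import ctrl
print(ctrl.close_job()); o=ctrl.get_obs(); print(o['t'],o['qpos'][5],o['width'])
```

```text
the job is handed in; nothing more can be done
None
the job is handed in; nothing more can be done
```

I laid the workpiece on the rail, screwed the nut down to its stop and backed it off about 1.56 rad. I handed the job in at about t = 33.6 s while still gripping the nut; no verdict was reported.

- **Workpiece:** After release it was flat and square, about 4.6 mm along from the seat point. It was within about 2 mm of the rail's centre line. The side view after the last turn showed it still in place, with a small gap to the jaw.
- **Bottoming out:** The nut's mark turned about 3.6 rad clockwise in all. The moment about the nut's axis rose to 0.35 N m, then to 0.65 N m on a second press.
- **Slip at the stop:** The fingers slipped on the nut there, by about 0.4–0.5 rad, and crept about 3 mm sideways. I opened, recentred, regripped and pressed against the stop again before backing off.
- **Back-off:** It comes from joint 6, from 1.711 to 0.155 rad. The mark was hidden at the end, so I could not confirm it there. The jaw moving back in the side view agrees with it.
- **At hand-in:** The last reading just before showed the arm still and the grip at 38.7 mm opening.
- **Bystanders:** The networks' last positions for the plane, chisel and offcut agree with the first to within about 6 mm, roughly the accuracy of the measurement.

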